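Pry the split ring out of the microscope stage

TASK

Take the orange-handled pick from its sloping rest, put its hooked tip under the end of the split brass ring through the slot in the microscope stage, and lift the ring out of its groove. Carry the ring on the pick, never touching it with the gripper, lay it gently flat (either face up) on the floor of the cream wooden tray, and put the pick back in its rest the way it was. Do not knock the microscope or disturb the other glassware and boxes.

Things in the scene. Friction and masses are not known exactly. Their poses are not given: they have to be found in the camera images.
- microscope: Dissecting microscope, fixed. Origin: centre of the round stage, on the table; z up, pry slot towards -x. Base disc 132 mm across, 34 mm high; on it a ring seat at height 54 mm inside a rim (inner radius 56.5, outer 64, top at 61 mm). Inside the seat a glass disc, radius 36, stands 2 mm above the seat. Foot block x 10 to 95, y -64 to -8, 30 mm high; focus knob to y -66
- slot (a point): Mouth of the radial pry slot, at x -60, y 0, height 54 mm in the microscope's frame (level of the ring's underside). The slot cuts rim and seat from radius 64 in to 36 mm, 22 mm wide at the rim, 13 mm at its inner end, floor at height 34 mm, open above except where the ring bridges it. Yellow dots on the rim beside it
- tube (a point): Lower end of the black lens tube over the stage (microscope frame x -17, y 0, height 144 mm). Tube 58 mm across, up to height 262 mm, so an upright tool has no room at the slot: lean it back. Its arm runs to the pillar
- pillar (a point): Top of the microscope's pillar (x 75, y -40, height 238 mm in its frame), 36 mm across
- ring: Split ring, rigid brass wire 7 mm thick, mean diameter 102 mm, about 80 g, loose in the stage groove, flush with the rim, held by weight only. Origin: ring centre at its underside; z its axis. Opening 30 degrees, ends at 164 and 134 degrees about z from its +x; at first its frame is about parallel to the microscope's, so it bridges the slot near the 164 degree end. On the hook it hangs down about 105 mm
- ring_end (a point): Middle of the wire at the ring's pried end, 14 mm along the wire from the slot's middle.
- pick: Rigid hook pick, about 70 g. Origin at the bend, z up the shaft. Orange handle 14 x 14 mm (sides along x, y) from z 30 to 130 mm; steel shaft 5 mm thick below it; at the bend a straight hook, 5 mm thick, 22 mm long, goes towards +x, 80 degrees off the shaft's downward line. Leaned 30 degrees, handle to the side away from the hook, the hook points 20 degrees above level
- pick_tip (a point): Centre of the rounded end of the pick's hook: x 22, z -4 mm in the pick's frame
- pick_grip (a point): Middle of the handle where it is best gripped, 100 mm up from the bend (z 100 in the pick's frame): take it along the handle, fingers on its y faces.
- rest: Sloping wooden pick rest, fixed. Origin on the table under the pick's bend; base x -110 to 40, 90 mm wide, 12 mm high. The pick leans 30 degrees in it, handle rising towards the rest's -x, hook towards +x, y along y. A 10 mm wide rib lies under the handle's -x face, up to pick z 125
- rest_seat (a point): Where the bend lies when the pick is in the rest: 27 mm above the rest's origin. Cheeks 18 mm apart flank the handle from pick z 28 to 60; its lower end stands on a fork at z 30, open towards the pick's +x. Take the pick out, and put it back, square to the slope (along the pick's x)
- tray: Fixed wooden tray with cream floor. Origin: centre, on the table; inside 200 (x) by 170 mm (y), floor at 6 mm, walls 6 mm thick up to 18 mm. It stands with its x roughly towards the robot's left.
- bottle_pink: Bystander: pink reagent bottle, 64 mm across, 134 mm high. Origin under its centre.
- bottle_amber: Bystander: amber reagent bottle, 64 mm across, 134 mm high. Origin under its centre.
- dish: Bystander: covered glass dish, 96 mm across, 18 mm high. Origin under its centre.
- slide_box: Bystander: wooden slide box 75 x 100 x 32 mm. Origin under its centre.
- beaker: Bystander: closed glass beaker 70 mm across, 80 mm high. Origin under its centre.
- jar: Bystander: green jar 70 mm across, 80 mm high. Origin under its centre.

How it is judged:
On the way, in this order (a step that is already met when the one before it is completed fails the run):
1. the ring's end is lifted at least 20 mm out of its groove on the pick, while the ring is still over the stage (z of ring_end in the frame of microscope above 0.077 m and contact force between ring and pick above 0.05 N and horizontal distance between ring and microscope below 0.09 m), for 0.1 s.
2. the ring hangs on the pick clear of the microscope (horizontal distance between ring and microscope above 0.1 m and contact force between ring and pick above 0.05 N and contact force between ring and microscope below 0.02 N), for 0.1 s.
3. the ring lies flat on the tray's floor, off the pick (x of ring in the frame of tray between -0.06 and 0.06 m and y of ring in the frame of tray between -0.05 and 0.05 m and z of ring in the frame of tray between 0.002 and 0.017 m and (angle between ring's own z axis and vertical below 0.06 rad or angle between ring's own z axis and vertical above 3.08 rad) and contact force between ring and pick below 0.05 N and linear speed of ring below 0.02 m/s), for 0.2 s.
At the end, for the whole second after the job is handed in: The ring lies at rest flat (within 0.06 rad, either face up) on the tray floor, off the pick, its centre within 60 mm (x) and 50 mm (y) of the tray centre; the pick lies at rest in its rest as at the start: bend within 12 mm of its seat, leaning 0.42 to 0.63 rad the same way (all of step 3 and distance between pick and rest_seat below 0.012 m and x of pick_grip in the frame of rest between -0.07 and -0.03 m and contact force between pick and rest above 0.1 N and angle between pick's own z axis and vertical between 0.42 and 0.63 rad and linear speed of pick below 0.02 m/s); the robot touches nothing.
It fails at once if the gripper touches the ring (over 0.3 N) (contact force between any of the fingers, the arm and ring above 0.3 N).
It fails at once if the robot knocks the microscope (over 10 N) (contact force between any of the fingers, the arm and microscope above 10 N).
It fails at once if the pick is driven into the microscope (over 25 N) (contact force between pick and microscope above 25 N).
It fails at once if the ring is dropped or flung (faster than 1.2 m/s) (linear speed of ring above 1.2 m/s).
It fails at once if a bystander is moved more than 25 mm (distance of any of bottle_pink, bottle_amber, dish, slide_box, beaker, jar from where it was at the start of the episode above 0.025 m).
It also fails if it takes over 72 s, if anything falls off the work surface, if the arm or the gripper's body presses on something with over 40 N, if the wrist force passes 120 N, or if a joint passes its speed limit or range.

ROBOT

A 6-joint arm with a two-finger parallel gripper is mounted at the origin on the work surface. World frame = base frame: x ahead of the robot, y to its left, z up, the work surface at z = 0. Lengths are in m, angles in rad, forces in N, time in s.
With the tool pointing down it reaches from about 0.35 to 0.775 m from the base axis. Payload 7.3 kg.
Tool frame: the origin (TCP) lies on the centre line of the jaws, within the pads' length; the fingertips stand robot.nose_length ahead of it and the grasp point (between the pads) is the TCP (robot.nose_length is the distance from the TCP to the fingertips, in m); z points along the fingers, y is the direction in which the jaws open and shut (so a half turn about z gives the same grasp; the last joint's range is limited). The gripper opens to 92 mm and grips with 3 to 60 N. Pads are 19 mm wide; open, the fingers measure 130 mm over their backs; the gripper's body (75 mm by 190 mm) begins 47 mm behind the grasp point.
Start: joints at [-1.424, 0.342, 1.524, -0, 1.275, -0.146], TCP at [0.152, -0.503, 0.246] pointing down, gripper open.
Joint ranges: [-2.53, 2.53], [-0.77, 2.02], [0.04, 2.7], [-1, 4.14], [0.28, 2.66], [-3.11, 3.11]. Speed limits (rad/s): [2.57, 2.57, 3.14, 3.14, 3.14, 3.14].

INTERFACE

Orientations are given as [roll, pitch, yaw] about the fixed x, y, z axes, in that order (R = Rz(yaw) Ry(pitch) Rx(roll)).
In Python, from cell import robot, read_camera gives the robot as it stands.
- The arm moves only by the shell command python3 -m crank 'ROWS' [FORCE]. ROWS is JSON, a list of rows, each a list of 7 numbers: the shift along the tool's x, y, z in cm, then the turn, a rotation vector about the tool's x, y, z in degrees, then the opening, from 0 (shut) to 1 (fully open). In form: [[tx, ty, tz, wx, wy, wz, jaw], ...]. A call has 1 to 5 rows; each row is the pose to reach, as a shift and turn from the pose commanded when the call began, along the tool's axes at that moment; what a row does not reach only later rows make up. A row lasts 1/8 s, in which the tool goes at most 62.5 mm and 10.7 degrees, less where a joint would pass 70% of its speed; a pose out of reach is approached as far as the arm can. A call with a gripper value outside its range is refused whole. The fingers move at their own pace and stop on an object; FORCE is the grip in N (left out, the last holds). Time passes only in rows, so rows that repeat a pose let the fingers close. It gives the time, the measured TCP pose, the force and the opening at its end, in the units of the state.
- robot.observe(): the state, without advancing time (a new reading comes with each control period).
- read_camera(name): name is "scene" or "top" or "wrist"; returns a dict with "frame" (420x560x3 uint8, red, green, blue), "intrinsics" (3x3 intrinsics, pixels), "distortion" ([k1, k2, p1, p2, k3] as OpenCV has them; the pictures are not rectified), "R" (3x3) and "t" (3): a world point X has camera coordinates R X + t. Camera axes: x right, y down, z forward; pixel columns grow to the right and rows downward; lengths in m; the calibration is good to about 2 mm. A picture is of the moment at which its call begins. There is no depth.
- robot.hand_in(): hands the job in, once; it reports no verdict.
The state is a dict: "time": time; "qpos": joint angles; "qvel": joint speeds; "joint_efforts": joint torques, N m; "tool_pos": TCP position; "tool_rot": TCP orientation; "contact_force": force on the tool from outside, world axes, zero at the start; "torque": the same for the moment, N m; "opening": finger opening in m.
Only numpy, scipy, OpenCV 4.12 (cv2) and the standard library are available. Lean on these libraries where they do the work, as an engineer would, in place of code of your own. Each camera call takes 0.05 s, during which the arm holds its last target.

## Working session

There is one attempt and no reset: what is moved stays moved. The work goes in short steps, Python scripts to look and compute and a shell command to move; the robot and the scene stay as the last step left them, time stands still between calls to the robot, and variables do not carry over. Pictures are saved under pics/ and viewed, and the job is handed in when it is done.

```bash
ls -la; mkdir -p pics
python3 - <<'E'
from cell import robot, read_camera
import cv2
print(robot.observe()); print(robot.nose_length)
for n in ["scene","top","wrist"]:
    c=read_camera(n); cv2.imwrite(f"pics/{n}0.png",c["frame"][:,:,::-1])
    print(n,c["intrinsics"],c["distortion"],c["R"],c["t"])
E
```

```text
total 12
drwxr-xr-x  3 agent agent 4096 Dec  7 03:35 .
drwxr-xr-x 23 root  root  4096 Dec  7 03:35 ..
drwxr-xr-x  2 agent agent 4096 Dec  7 03:35 pics
{'time': 0.0, 'qpos': array([-1.42399752e+00,  3.42732732e-01,  1.52503672e+00, -1.55160954e-05,
        1.27537789e+00, -1.46028005e-01]), 'qvel': array([-0.0009396 ,  0.00051686,  0.00013691, -0.00177732, -0.00086855,
       -0.00026911]), 'joint_efforts': array([ 3.30888261e-04, -4.31238985e+01, -2.44222730e+01,  7.16609904e-02,
        5.56980050e-02, -1.21468361e-04]), 'tool_pos': array([ 0.15149293, -0.50226915,  0.24503286]), 'tool_rot': array([-3.14005235e+00, -2.11543123e-04,  2.92831175e-01]), 'contact_force': array([ 0.23987311, -0.2392549 , -0.90051143]), 'torque': array([ 0.02550246, -0.01428113, -0.02460765]), 'opening': 0.09212868877843147}
0.019
scene [[386.74220776   0.         282.79194551]
 [  0.         386.74220776 209.6507298 ]
 [  0.           0.           1.        ]] [-0.03544208  0.          0.          0.          0.        ] [[-0.59767927  0.8016246  -0.01332256]
 [ 0.59736055  0.43417693 -0.67427796]
 [-0.53473345 -0.41096033 -0.73835746]] [ 0.36057255 -0.21499242  1.25593042]
top [[496.16370677   0.         296.79654826]
 [  0.         496.16370677 202.35222189]
 [  0.           0.           1.        ]] [-0.09847112  0.          0.          0.          0.        ] [[-0.00239148 -0.99997164 -0.00714201]
 [-0.98034925  0.00375324 -0.19723405]
 [ 0.19725526  0.00652998 -0.98033041]] [-0.00770715  0.5805611   1.08565366]
wrist [[376.75533407   0.         279.29223955]
 [  0.         376.75533407 207.7112373 ]
 [  0.           0.           1.        ]] [-0.08669701  0.          0.          0.          0.        ] [[ 0.28999944 -0.95702502 -0.00185372]
 [-0.9219956  -0.27990298  0.26754145]
 [-0.25656273 -0.07587775 -0.96354457]] [-0.52370998 -0.03484269  0.38916209]
```

View pics/scene0.png

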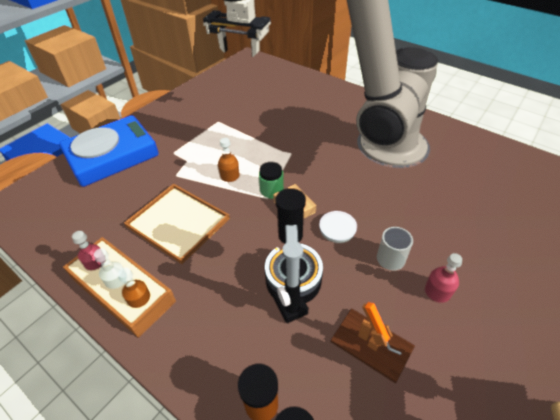

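View pics/top0.png

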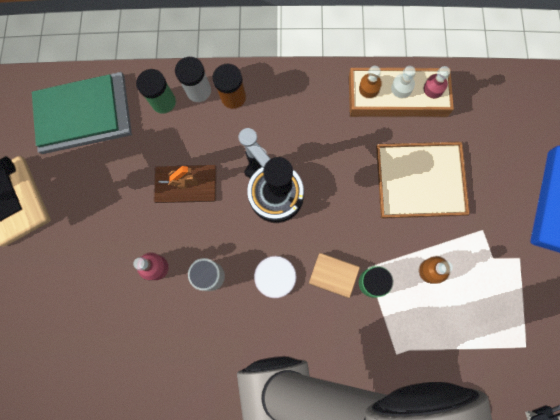

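View pics/wrist0.png

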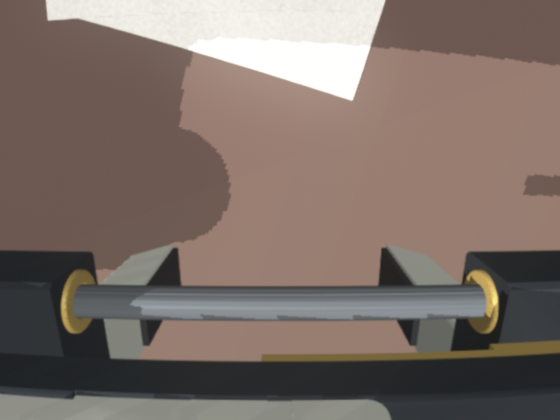

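The scene view shows the microscope at about (293,270), the rest with the pick at (375,335) and the tray at (177,220). In the top view they are at (275,190), (185,183) and (423,180). Next I'll zoom in.

```bash
cat > h.py <<'E'
from cell import robot, read_camera
import cv2, numpy as np
from scipy.spatial.transform import Rotation as Rot
def crop(c,u0,v0,u1,v1,name,k=None):
    im=c["frame"][v0:v1,u0:u1,::-1]; k=k or min(800/(u1-u0),600/(v1-v0))
    im=cv2.resize(im,None,fx=k,fy=k,interpolation=cv2.INTER_CUBIC); cv2.imwrite("pics/"+name,im); print(name,"scale",k)
def ray(c,uv):
    p=cv2.undistortPoints(np.array([[uv]],float),c["intrinsics"],c["distortion"])[0,0]
    R,t=c["R"],c["t"]; return -R.T@t, R.T@np.array([p[0],p[1],1])
def atz(c,uv,z):
    o,d=ray(c,uv); return o+d*(z-o[2])/d[2]
def proj(c,X):
    X=np.atleast_2d(X).astype(float)
    return cv2.projectPoints(X,cv2.Rodrigues(c["R"])[0],c["t"],c["intrinsics"],np.array(c["distortion"]))[0][:,0]
def tri(obs):
    A=np.zeros((3,3));b=np.zeros(3)
    for c,uv in obs:
        o,d=ray(c,uv); d/=np.linalg.norm(d); P=np.eye(3)-np.outer(d,d); A+=P;b+=P@o
    X=np.linalg.solve(A,b); return X,[proj(c,X)[0]-uv for c,uv in obs]
E
python3 - <<'E'
from h import *
t=read_camera("top"); s=read_camera("scene")
import pickle; pickle.dump((t,s),open("c0.pkl","wb"))
crop(t,140,150,230,215,"t_rest.png"); crop(t,225,120,325,225,"t_mic.png"); crop(t,365,125,480,225,"t_tray.png")
crop(s,320,290,420,385,"s_rest.png"); crop(s,250,180,340,325,"s_mic.png")
E
```

```text
t_rest.png scale 8.88888888888889
t_mic.png scale 5.714285714285714
t_tray.png scale 6.0
s_rest.png scale 6.315789473684211
s_mic.png scale 4.137931034482759
```

View pics/t_rest.png

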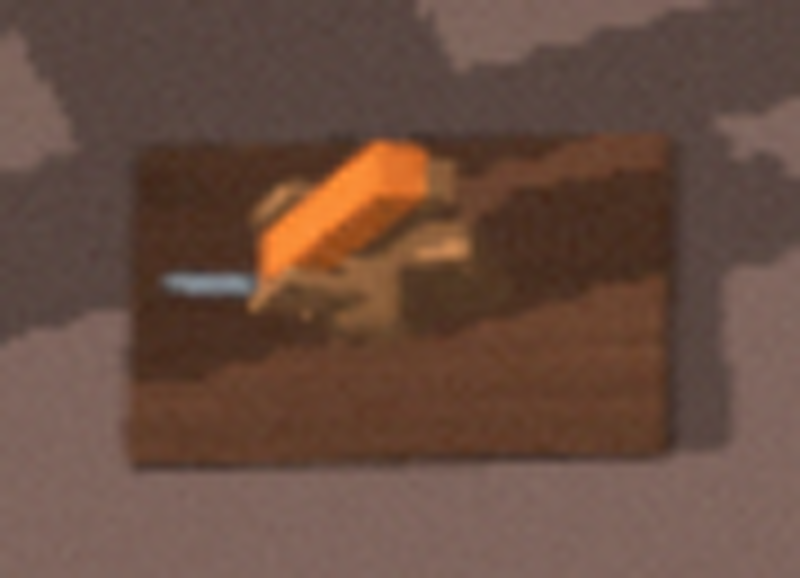

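View pics/t_mic.png

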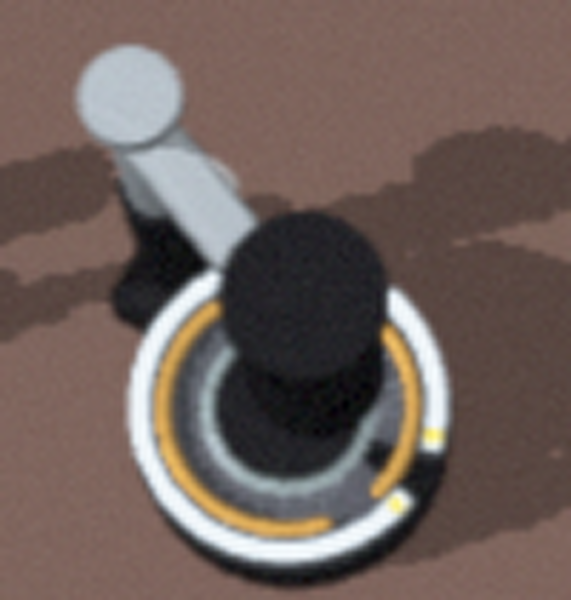

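View pics/t_tray.png

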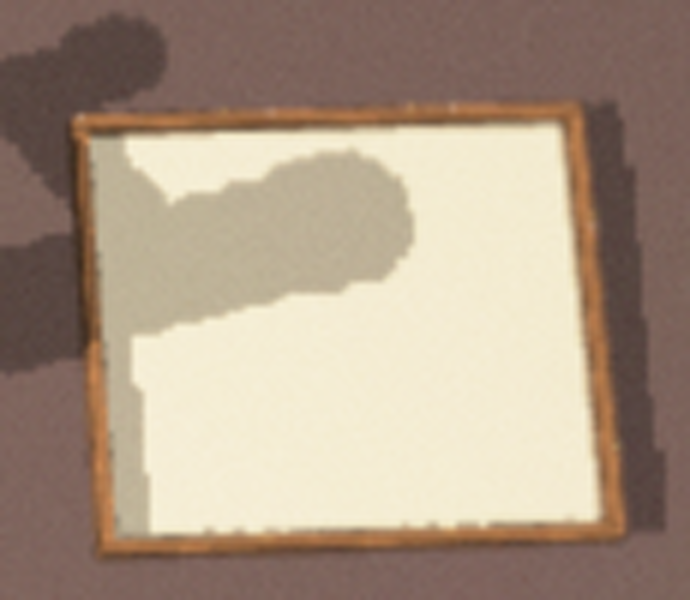

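View pics/s_rest.png

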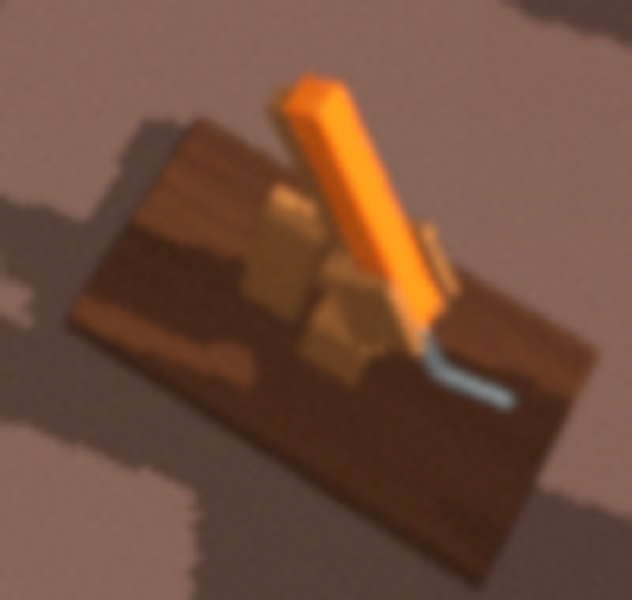

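View pics/s_mic.png

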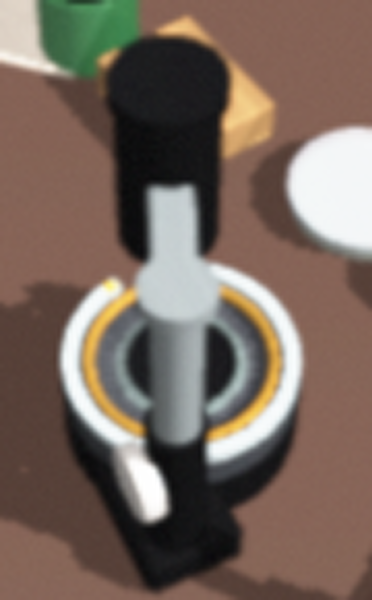

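Run:
```python
from h import *
import pickle; t,s=pickle.load(open("c0.pkl","rb"))
from scipy.optimize import least_squares
def T(p,k,o): return np.array(p,float)/k+o-0.5+0.5/k
tp=lambda p:T(p,8.8889,np.array([140,150])); tm=lambda p:T(p,5.7143,np.array([225,120])); tt=lambda p:T(p,6.,np.array([365,125]))
sr=lambda p:T(p,6.3158,np.array([320,290])); sm=lambda p:T(p,4.1379,np.array([250,180]))
print("rest"); 
P=[atz(t,tp(p),.012) for p in [(137,148),(667,135),(668,455),(130,467)]]
S=[atz(s,sr(p),.012) for p in [(595,352),(200,118),(70,318),(478,583)]]
for a,b in zip(P,S): print(a.round(4),b.round(4))
ends=[tri([(t,tp((163,282))),(s,sr((512,404)))])]; print("tip",ends)
print("bend",tri([(t,tp((255,287))),(s,sr((433,360)))]))
print("mic")
for p in [(128,400),(450,395),(290,565),(433,436),(398,503)]: print(p,atz(t,tm(p),.061).round(4))
for p in [(60,370),(302,365),(112,286)]: print(p,atz(s,sm(p),.061).round(4))
print("pillar",atz(t,tm((130,96)),.238),atz(s,sm((178,290)),.238), "tubetop",atz(t,tm((305,297)),.262),atz(s,sm((170,80)),.262))
print("tray")
for p in [(75,116),(580,103),(624,537),(99,552)]: print(atz(t,tt(p),.018).round(4))
```

```text
rest
[0.6818 0.3397 0.012 ] [0.5988 0.3335 0.012 ]
[0.6844 0.1917 0.012 ] [0.6013 0.1868 0.012 ]
[0.5945 0.1886 0.012 ] [0.6898 0.1889 0.012 ]
[0.5917 0.3365 0.012 ] [0.6882 0.3352 0.012 ]
tip [(array([0.63944394, 0.32157722, 0.03222397]), [array([ 1.07894514, -0.35648313]), array([1.40444769, 0.21931083])])]
bend (array([0.63908147, 0.29598905, 0.02925918]), [array([ 1.52608039, -0.54521832]), array([1.96472666, 0.29241969])])
mic
(128, 400) [0.6105 0.1057 0.061 ]
(450, 395) [ 0.612  -0.0247  0.061 ]
(290, 565) [0.5425 0.0396 0.061 ]
(433, 436) [ 0.5951 -0.0178  0.061 ]
(398, 503) [ 0.5676 -0.0036  0.061 ]
(60, 370) [ 0.6582 -0.0101  0.061 ]
(302, 365) [0.5784 0.0935 0.061 ]
(112, 286) [ 0.5968 -0.0215  0.061 ]
pillar [0.67884403 0.08761025 0.238     ] [0.68403493 0.08573822 0.238     ] tubetop [0.59957395 0.02496408 0.262     ] [0.60450846 0.02388175 0.262     ]
tray
[ 0.7339 -0.2064  0.018 ]
[ 0.7398 -0.4162  0.018 ]
[ 0.5583 -0.4211  0.018 ]
[ 0.5533 -0.2095  0.018 ]
```

Run:
```python
from h import *
print([a for a in dir(robot) if not a.startswith('__')])
c=read_camera("wrist"); st=robot.observe(); Rt=Rot.from_euler('xyz',st['tool_rot']).as_matrix()
print("cam in tool",Rt.T@(-c["R"].T@c["t"]-st["tool_pos"])); print("cam axes in tool (rows)\n",(c["R"]@Rt).round(3))
print(Rt.round(3))
```

```text
['IKError', 'hand_in', 'nose_length', 'observe']
cam in tool [ 0.07125973 -0.00055539 -0.13812152]
cam axes in tool (rows)
 [[ 0.001  1.     0.001]
 [-0.964  0.002 -0.268]
 [-0.268 -0.     0.964]]
[[ 0.957  0.289 -0.   ]
 [ 0.289 -0.957  0.   ]
 [ 0.    -0.    -1.   ]]
```

```bash
cat >> h.py <<'E'
def toolR(yaw,lean):
    """tool x = pick x at yaw(deg), leaned back lean deg; tool z=-pick z"""
    R0=Rot.from_euler('z',yaw,degrees=True)*Rot.from_euler('y',-lean,degrees=True) # pick frame
    return R0*Rot.from_euler('x',180,degrees=True)
def deltas(targets):
    st=robot.observe(); R=Rot.from_euler('xyz',st['tool_rot']); p=st['tool_pos']
    for q,T in targets:
        d=R.inv().apply(np.array(q)-p)*100; w=(R.inv()*T).as_rotvec(degrees=True)
        print("[%s]"%", ".join("%.2f"%v for v in np.r_[d,w]), "|d|=%.1f |w|=%.1f"%(np.linalg.norm(d),np.linalg.norm(w)))
E
python3 - <<'E'
from h import *
deltas([((.42,-.25,.40),toolR(40,0)),((.48,.02,.42),toolR(80,15)),((.64,.16,.27),toolR(91,30))])
E
```

```text
[32.99, -16.44, -15.44, -0.02, -0.01, -23.22] |d|=40.0 |w|=23.2
[46.53, -40.56, -17.43, 8.25, 13.43, -62.85] |d|=64.1 |w|=64.8
[65.89, -49.34, -2.43, 19.39, 25.63, -72.42] |d|=82.4 |w|=79.2
```

```bash
python3 -m crank '[[6,-2,-6,0,0,-5,1],[12,-5,-10,0,0,-11,1],[18,-8,-14,0,0,-16,1],[25,-12,-15.5,0,0,-20,1],[33,-16.5,-15.5,0,0,-23,1]]'
python3 - <<'E'
from h import *
deltas([((.48,.02,.42),toolR(80,15)),((.64,.16,.27),toolR(91,30))])
E
```

```text
time: 0.92
tool_pos: [0.3524, -0.3187, 0.3876]
tool_rot: [3.139, 0.0, 0.695]
contact_force: [0.7, -1.4, -0.4]
opening: 0.0922
[31.50, -17.82, -3.29, 5.40, 14.44, -39.90] |d|=36.3 |w|=42.8
[52.76, -18.35, 11.71, 13.52, 28.03, -49.91] |d|=57.1 |w|=58.8
```

```bash
python3 -m crank '[[5.5,-3,-1,1,2,-7,1],[11,-6,-2,2,5,-14,1],[16,-9,-3,3,8,-21,1],[21,-12,-3,4,11,-29,1],[26,-15,-3,5,14,-37,1]]'
python3 - <<'E'
from h import *
deltas([((.64,.16,.27),toolR(91,30))])
E
```

```text
time: 1.55
tool_pos: [0.4553, -0.0364, 0.4165]
tool_rot: [-3.138, -0.256, 1.348]
contact_force: [0.7, 0.0, -0.1]
opening: 0.0919
[18.76, 13.73, 20.01, 5.06, 15.22, -12.81] |d|=30.7 |w|=20.5
```

Run:
```python
from h import *
c=read_camera("wrist"); cv2.imwrite("pics/w1.png",c["frame"][:,:,::-1]); print(robot.observe()['qpos'])
deltas([((.64,.16,.27),toolR(91,30))])
```

```text
[-0.40841814  0.12928335  1.37104386  0.2587258   1.69230226 -0.17023421]
[18.03, 13.96, 19.96, 4.91, 14.87, -12.29] |d|=30.3 |w|=19.9
```

View pics/w1.png

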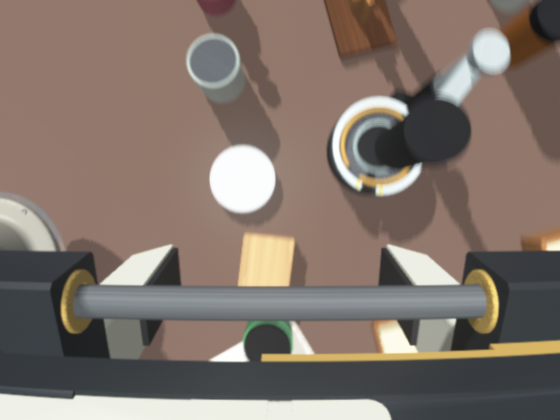

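The wrist view shows the microscope rim centred near (378,145), with yellow dots at about (357,187) and (380,190). I'm moving on to the rest.

```bash
python3 -m crank '[[5,3,1,1,3,-3,1],[9,7,3,2,6,-6,1],[13,11,6,3,10,-9,1],[16,13,12,4,13,-11,1],[18,14,17,5,15,-12.3,1]]'; python3 -m crank '[[1,0.5,2,0,0,0,1],[1,0.5,2,0,0,0,1]]';  python3 - <<'E'
from h import *
c=read_camera("wrist"); cv2.imwrite("pics/w2.png",c["frame"][:,:,::-1]); print(robot.observe()['qpos'],robot.observe()['tool_pos'])
import pickle; pickle.dump(c,open("w2.pkl","wb"))
deltas([((.64,.16,.27),toolR(91,30))])
E
```

```text
time: 2.22
tool_pos: [0.6405, 0.1422, 0.2955]
tool_rot: [-3.137, -0.52, 1.573]
contact_force: [0.3, -0.5, 0.2]
opening: 0.0916
time: 2.48
tool_pos: [0.6439, 0.161, 0.285]
tool_rot: [-3.136, -0.519, 1.574]
contact_force: [-0.6, 0.0, 0.8]
opening: 0.0917
[-0.10004661  0.56910183  1.15209027  0.51641185  1.49362508 -0.16466348] [0.64428347 0.16008524 0.28663174]
[-0.83, -0.43, 1.44, 0.25, 0.32, -0.67] |d|=1.7 |w|=0.8
```

View pics/w2.png

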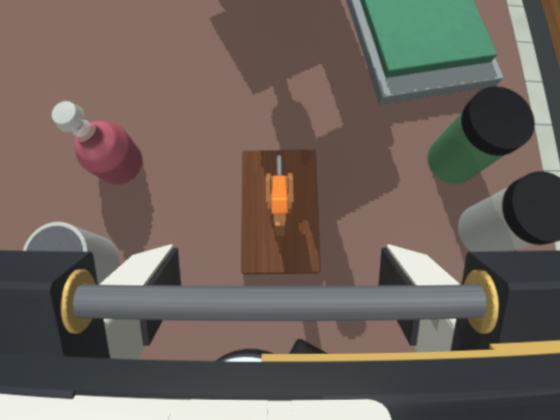

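Run:
```python
from h import *
import pickle; c=pickle.load(open("w2.pkl","rb"))
crop(c,225,135,340,285,"w2z.png",4)
```

```text
w2z.png scale 4
```

View pics/w2z.png

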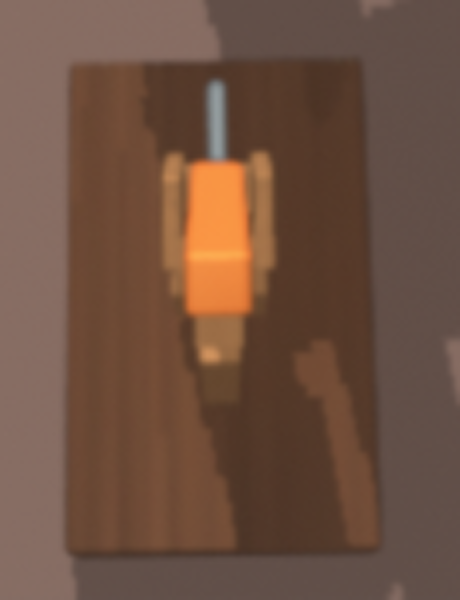

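Run:
```python
from h import *
import pickle; c=pickle.load(open("w2.pkl","rb"))
T=lambda p: np.array(p)/4+np.array([225,135])-.375
C=[atz(c,T(p),.012) for p in [(69,62),(361,59),(379,550),(66,554)]]
for x in C: print(x.round(4))
print("centre",np.mean(C,0), [np.linalg.norm(C[i]-C[(i+1)%4]).round(4) for i in range(4)], np.degrees(np.arctan2(*(((C[0]+C[1])-(C[2]+C[3]))[[1,0]]))))
yaw=91;R=Rot.from_euler('z',yaw,degrees=True)
# predictions
def pick(o,yaw): 
    Rp=Rot.from_euler('z',yaw,degrees=True)*Rot.from_euler('y',-30,degrees=True)
    return lambda P: np.array(o)+Rp.apply(P)
for o in [(.6407,.2976,.027),(.6375,.299,.027),(.644,.296,.027)]:
    f=pick(o,91)
    pts=[f(p) for p in [(.022,0,-.004),(.007,.007,.130),(.007,-.007,.130),(-.007,.007,.130),(-.007,-.007,.130),(.007,.007,.03),(.007,-.007,.03)]]
    print(((proj(c,pts)-[225,135]+.375)*4).round(0).tolist())
```

```text
[0.5944 0.336  0.012 ]
[0.6838 0.3375 0.012 ]
[0.6865 0.1889 0.012 ]
[0.5983 0.1871 0.012 ]
centre [0.64073133 0.26236874 0.012     ] [np.float64(0.0894), np.float64(0.1486), np.float64(0.0883), np.float64(0.149)] 91.27546000061712
[[218.0, 88.0], [185.0, 253.0], [253.0, 252.0], [186.0, 319.0], [254.0, 318.0], [193.0, 161.0], [245.0, 161.0]]
[[207.0, 83.0], [169.0, 247.0], [238.0, 246.0], [171.0, 312.0], [238.0, 311.0], [181.0, 156.0], [233.0, 156.0]]
[[230.0, 93.0], [201.0, 261.0], [269.0, 260.0], [202.0, 326.0], [269.0, 325.0], [205.0, 167.0], [257.0, 167.0]]
```

Run:
```python
from h import *
g=np.array([.6407,.2974,.027]); R=toolR(91.1,30); zp=-R.apply([0,0,1]); 
deltas([(g+.16*zp,R),(g+.1*zp,R)])
```

```text
[-1.01, -0.15, 13.36, 0.30, 0.32, -0.75] |d|=13.4 |w|=0.9
[-0.98, -0.18, 19.36, 0.30, 0.32, -0.75] |d|=19.4 |w|=0.9
```

```bash
python3 -m crank '[[-1,-0.15,3,0.3,0.3,-0.7,1],[-1,-0.15,7,0.3,0.3,-0.7,1],[-1,-0.15,11,0.3,0.3,-0.7,1],[-1,-0.15,13.4,0.3,0.3,-0.7,1],[-1,-0.15,13.4,0.3,0.3,-0.7,1]]'
python3 - <<'E'
from h import *
c=read_camera("wrist"); cv2.imwrite("pics/w3.png",c["frame"][:,:,::-1])
g=np.array([.6407,.2974,.027]); R=toolR(91.1,30); zp=-R.apply([0,0,1]); 
deltas([(g+.1*zp,R)])
f=lambda P:g+(R*Rot.from_euler('x',180,degrees=True)).apply(P)
print(proj(c,[f(p) for p in [(.022,0,-.004),(.007,.007,.130),(.007,-.007,.130),(-.007,.007,.130),(-.007,-.007,.130)]]).round(0).tolist())
E
```

```text
time: 3.15
tool_pos: [0.642, 0.2174, 0.1648]
tool_rot: [-3.14, -0.524, 1.588]
contact_force: [-0.2, -0.4, 0.4]
opening: 0.0919
[0.02, -0.06, 6.05, 0.08, -0.02, -0.09] |d|=6.1 |w|=0.1
[[281.0, 167.0], [267.0, 244.0], [297.0, 244.0], [267.0, 271.0], [296.0, 271.0]]
```

View pics/w3.png

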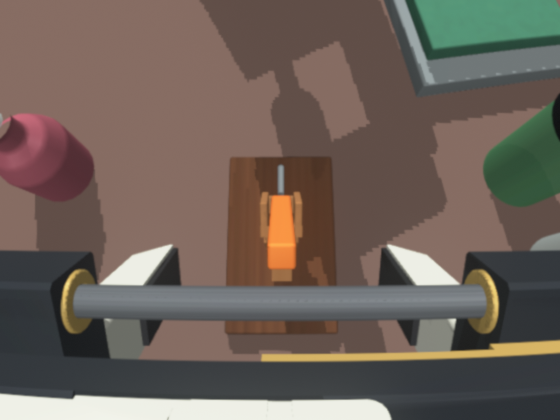

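The handle's end shows at (268–296, 243–267), where the pose predicted it. I'll go in and grip.

```bash
python3 -m crank '[[0,-0.05,2,0,0,0,1],[0,-0.05,4,0,0,0,1],[0,-0.05,5.5,0,0,0,1],[0,-0.05,6,0,0,0,0.5],[0,-0.05,6,0,0,0,0.3]]' 30; python3 -m crank '[[0,0,0,0,0,0,0.1],[0,0,0,0,0,0,0],[0,0,0,0,0,0,0],[0,0,0,0,0,0,0],[0,0,0,0,0,0,0]]' 45
python3 - <<'E'
from h import *
c=read_camera("wrist"); cv2.imwrite("pics/w4.png",c["frame"][:,:,::-1])
g=np.array([.6407,.2974,.027]); R=toolR(91.1,30); zp=-R.apply([0,0,1]); 
deltas([(g+.1*zp,R)]); print(robot.observe()['tool_pos'])
E
```

```text
time: 3.82
tool_pos: [0.6406, 0.2481, 0.111]
tool_rot: [-3.137, -0.524, 1.587]
contact_force: [-0.1, -0.8, 0.7]
opening: 0.076
time: 4.45
tool_pos: [0.6408, 0.2477, 0.1115]
tool_rot: [-3.138, -0.524, 1.587]
contact_force: [-0.6, -0.0, -0.4]
opening: 0.0266
[0.07, 0.09, -0.20, -0.09, -0.03, -0.16] |d|=0.2 |w|=0.2
[0.64077148 0.24774573 0.11150437]
```

View pics/w4.png

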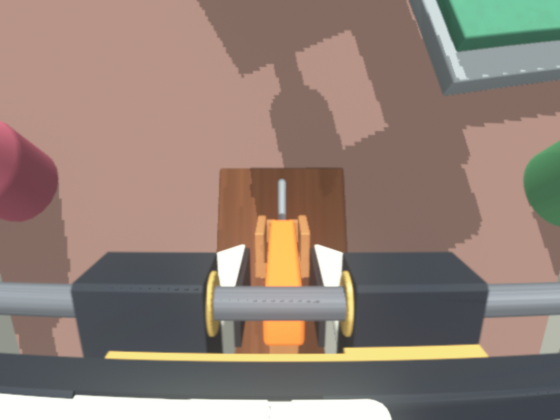

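The jaws are closing around the handle, which spans about (265–302, 220–340). I'll keep closing.

```bash
python3 -m crank '[[0,0,0,0,0,0,0],[0,0,0,0,0,0,0],[0,0,0,0,0,0,0],[0,0,0,0,0,0,0]]' 45; python3 -m crank '[[0,0,0,0,0,0,0],[0,0,0,0,0,0,0]]' 45
python3 - <<'E'
from h import *
c=read_camera("wrist"); cv2.imwrite("pics/w5.png",c["frame"][:,:,::-1]); s=robot.observe(); print(s['contact_force'],s['torque'])
g=np.array([.6407,.2974,.027]); R=toolR(91.1,30); zp=-R.apply([0,0,1]); deltas([(g+.1*zp,R)])
E
```

```text
time: 5.0
tool_pos: [0.6408, 0.2478, 0.1115]
tool_rot: [-3.138, -0.524, 1.587]
contact_force: [-0.0, -0.4, 0.3]
opening: 0.0139
time: 5.25
tool_pos: [0.6408, 0.2478, 0.1115]
tool_rot: [-3.138, -0.524, 1.587]
contact_force: [0.6, 0.1, -0.7]
opening: 0.0137
[0.72089033 0.50289104 0.82236719] [-0.2848984  -0.18902638 -0.050096  ]
[0.07, 0.08, -0.20, -0.09, -0.03, -0.16] |d|=0.2 |w|=0.2
```

View pics/w5.png

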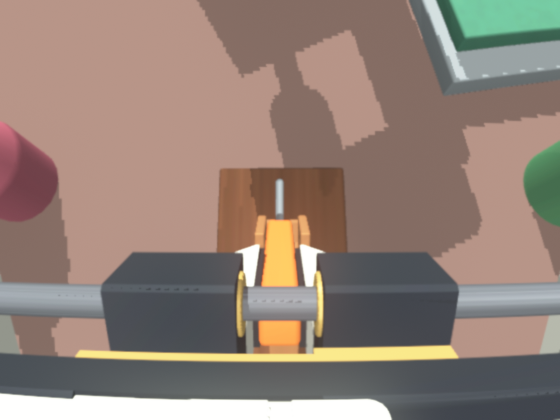

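```bash
python3 -m crank '[[0.5,0,0,0,0,0,0],[1.5,0,0,0,0,0,0],[3,0,0,0,0,0,0],[4.5,0,0,0,0,0,0],[6,0,0,0,0,0,0]]' 45; python3 -m crank '[[1,0,-1,0,0,0,0],[1.5,0,-4,0,0,0,0],[1.5,0,-7,0,0,0,0],[1.5,0,-8,0,0,0,0]]' 45;python3 - <<'E'
from h import *
c=read_camera("wrist"); cv2.imwrite("pics/w6.png",c["frame"][:,:,::-1]); s=robot.observe(); print(s['contact_force'],s['torque'])
p=s['tool_pos'];R=Rot.from_euler('xyz',s['tool_rot'])
for P in [(.0007,.0008,.098),(.0227,.0008,.102)]: print(proj(c,p+R.apply(P)))
crop(c,230,130,340,350,"w6z.png")
t=read_camera("top");sc=read_camera("scene")
import pickle; pickle.dump((c,t,sc,s),open("c6.pkl","wb"))
for cc in (t,sc): print([proj(cc,p+R.apply(P)).round(1).tolist() for P in [(.0007,.0008,.098),(.0227,.0008,.102)]])
E
```

```text
time: 5.92
tool_pos: [0.6397, 0.3011, 0.1422]
tool_rot: [-3.139, -0.524, 1.588]
contact_force: [-0.1, 0.3, 0.3]
opening: 0.0137
time: 6.42
tool_pos: [0.6415, 0.272, 0.2208]
tool_rot: [3.141, -0.524, 1.588]
contact_force: [-0.3, 0.9, -1.3]
opening: 0.0139
[ 0.09445024  1.29330314 -0.46290667] [-0.37398369 -0.13708702 -0.02704626]
[[282.06723108 216.48166142]]
[[282.13802905 182.23590021]]
w6z.png scale 2.727272727272727
[[[146.0, 168.6]], [[135.5, 168.0]]]
[[[414.2, 331.5]], [[426.6, 336.1]]]
```

View pics/w6.png

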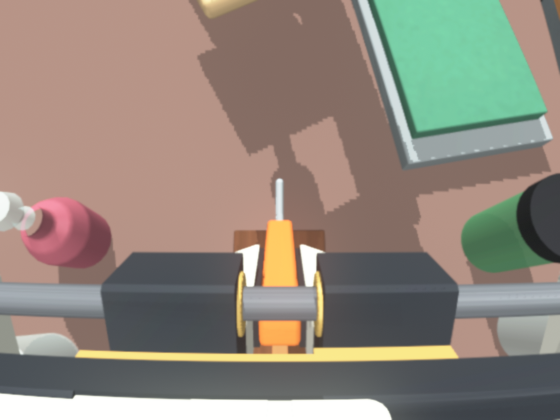

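View pics/w6z.png

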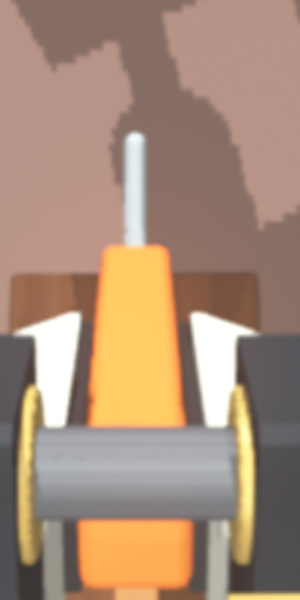

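Run:
```python
from h import *
deltas([((.45,.20,.30),toolR(85,30)),((.43,.0,.30),toolR(75,30)),((.50,-.13,.22),toolR(62,30))])
```

```text
[-1.93, -19.20, -10.50, -3.14, -0.02, 5.10] |d|=22.0 |w|=6.0
[-19.22, -21.55, -20.49, -8.14, -0.00, 13.76] |d|=35.4 |w|=16.0
[-34.57, -14.75, -20.14, -14.64, 0.02, 25.02] |d|=42.6 |w|=29.0
```

```bash
python3 -m crank '[[-1,-4,-5,-0.6,0,1,0],[-2,-9,-8,-1.5,0,2,0],[-2,-14,-10,-2,0,3.5,0],[-2,-19,-10.5,-3,0,5,0],[-6,-20,-13,-4,0,7,0]]' 45
python3 - <<'E'
from h import *
deltas([((.43,.0,.30),toolR(75,30)),((.50,-.13,.22),toolR(62,30))])
E
```

```text
time: 7.2
tool_pos: [0.4394, 0.154, 0.301]
tool_rot: [-3.135, -0.524, 1.448]
contact_force: [1.8, -1.3, 0.1]
opening: 0.0139
[-13.38, 0.90, -7.62, -4.35, -0.01, 6.92] |d|=15.4 |w|=8.2
[-27.81, 9.44, -6.78, -10.85, 0.02, 18.18] |d|=30.1 |w|=21.2
```

```bash
python3 -m crank '[[-5,0.4,-3,-2,0,3,0],[-10,0.7,-6,-3.5,0,5.5,0],[-14,2,-8,-5,0,8,0],[-18,4,-7.5,-7,0,11,0],[-23,7,-7,-9,0,14.5,0]]' 45
python3 - <<'E'
from h import *
deltas([((.50,-.13,.22),toolR(62,30))])
E
```

```text
time: 7.82
tool_pos: [0.4837, -0.0895, 0.2457]
tool_rot: [3.135, -0.524, 1.151]
contact_force: [1.4, -0.1, -0.5]
opening: 0.0138
[-3.91, 3.14, 0.72, -1.60, -0.05, 3.42] |d|=5.1 |w|=3.8
```

```bash
python3 -m crank '[[-2,1.5,0.3,-0.8,0,1.7,0],[-3.9,3.1,0.7,-1.6,0,3.4,0],[-3.9,3.1,0.7,-1.6,0,3.4,0]]' 45
python3 - <<'E'
from h import *
c=read_camera("wrist"); cv2.imwrite("pics/w7.png",c["frame"][:,:,::-1]); s=robot.observe(); print(s['tool_pos'],s['tool_rot'],s['qpos'])
import pickle; pickle.dump((c,s),open("w7.pkl","wb"))
E
```

```text
time: 8.2
tool_pos: [0.4993, -0.129, 0.2201]
tool_rot: [-3.139, -0.525, 1.083]
contact_force: [-0.8, 0.2, -0.3]
opening: 0.0141
[ 0.49918714 -0.12835797  0.22088471] [-3.13953247 -0.5251199   1.08456936] [-0.69874998  0.36628791  1.68233885  0.5393965   1.26378793 -0.42448934]
```

View pics/w7.png

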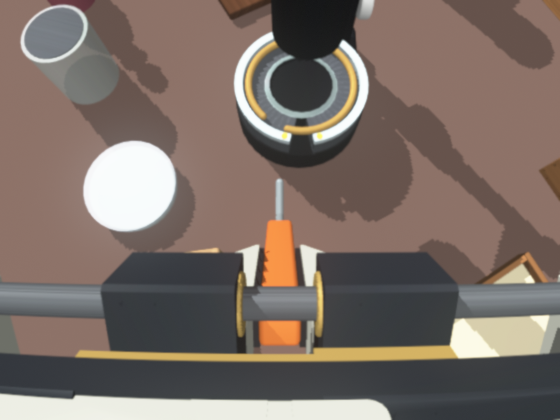

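This clear view shows the slot at about (301,138) between yellow dots at (284,135) and (320,135), and the ring's pried end at about (286,130).

Run:
```python
from h import *
import pickle; c,s=pickle.load(open("w7.pkl","rb"))
crop(c,225,20,385,170,"w7z.png",5)
```

```text
w7z.png scale 5
```

View pics/w7z.png

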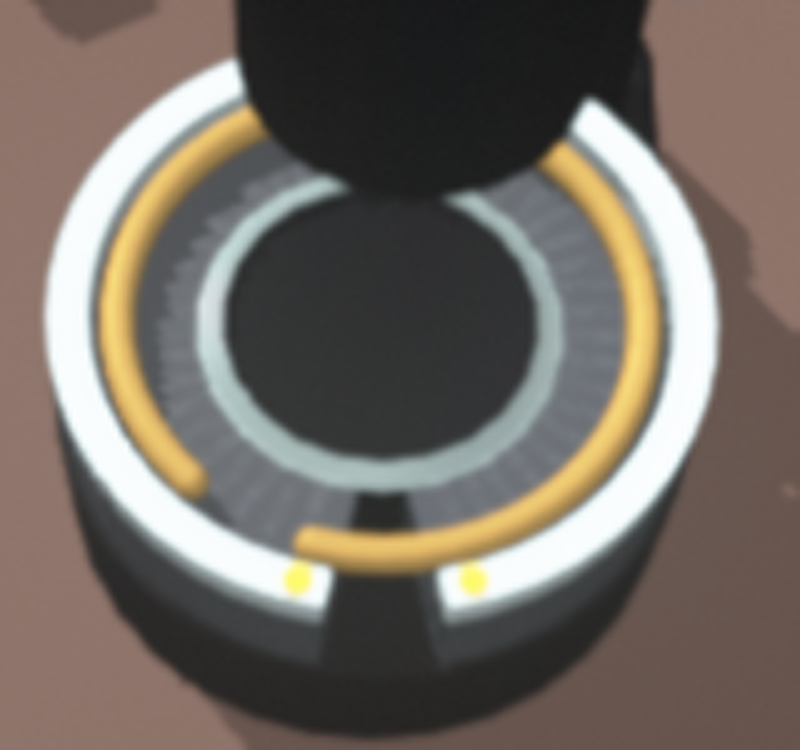

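```bash
cat > fit.py <<'E'
from h import *
import pickle; c,s=pickle.load(open("w7.pkl","rb"))
from scipy.optimize import least_squares
T=lambda p: np.array(p)/5+np.array([225,20])-.4
cor=[((325,610),(-.0631,.011,.061)),((447,614),(-.0631,-.011,.061)),((357,493),(-.0354,.0065,.054)),((408,493),(-.0354,-.0065,.054))]
mid=[(299,579),(473,579)]  # dots
circ=[(45,310),(718,325),(240,60),(592,97),(92,455),(672,470),(200,568),(570,570)]
def res(v,full=False):
    x,y,th=v; R=Rot.from_euler('z',th); r=[]
    for p,P in cor: r+=list(proj(c,R.apply(P)+[x,y,0])[0]-T(p))
    a=[atz(c,T(p),.061)[:2]-[x,y] for p in circ]
    rc=[(np.linalg.norm(q)-.064)*480 for q in a]
    m=np.mean([atz(c,T(p),.061) for p in mid],0)[:2]-[x,y]; ang=np.arctan2(-m[1],-m[0])-th
    return np.r_[r,rc,ang*.06*480]
f=least_squares(res,[.61,.04,1.08]); print(f.x, np.degrees(f.x[2])); print(f.fun.round(2))
E
python3 fit.py
```

```text
[0.60934855 0.03797365 1.07493223] 61.58908007747264
[ 0.01  0.16 -0.13 -0.38 -1.71 -0.18  1.84 -0.03  0.38  0.07  0.21  0.61
 -0.42 -0.35  0.2   0.02  0.05]
```

```bash
cat >> h.py <<'E'
MIC=np.array([.60935,.03797,0]); MY=61.6; TIP=np.array([.0227,-.001,.102])
def tcp_for_tip(m,lean=30,yaw=None,mic=None):
    """m: tip target (mm) in mic frame"""
    R=toolR(MY if yaw is None else yaw,lean)
    w=(MIC if mic is None else mic)+Rot.from_euler('z',MY,degrees=True).apply(np.array(m)/1000)
    return w-R.apply(TIP),R
def tip_now():
    s=robot.observe();R=Rot.from_euler('xyz',s['tool_rot'])
    w=s['tool_pos']+R.apply(TIP); return Rot.from_euler('z',-MY,degrees=True).apply(w-MIC)*1000
E
python3 - <<'E'
from h import *
print(tip_now()); deltas([tcp_for_tip((-90,0,70)),tcp_for_tip((-90,0,49))])
E
```

```text
[-127.94621929   19.67364062  144.00965414]
[-0.43, 1.93, 8.29, -0.39, -0.09, 0.47] |d|=8.5 |w|=0.6
[-1.48, 1.94, 10.11, -0.39, -0.09, 0.47] |d|=10.4 |w|=0.6
```

```bash
python3 -m crank '[[-0.2,1,4,-0.2,0,0.25,0],[-0.43,1.93,8.3,-0.4,-0.1,0.5,0],[-0.43,1.93,8.3,-0.4,-0.1,0.5,0],[-0.43,1.93,8.3,-0.4,-0.1,0.5,0]]' 45
python3 - <<'E'
from h import *
c=read_camera("wrist"); print(tip_now())
deltas([tcp_for_tip((-90,0,49))])
crop(c,200,20,400,260,"w8z.png",2.5)
import pickle; pickle.dump((c,robot.observe()),open("w8.pkl","wb"))
E
```

```text
time: 8.75
tool_pos: [0.5344, -0.1044, 0.1488]
tool_rot: [3.138, -0.523, 1.077]
contact_force: [1.0, 0.0, -0.7]
opening: 0.014
[-90.65159546  -1.62425901  71.99012678]
[-1.10, -0.13, 2.03, 0.25, 0.06, 0.09] |d|=2.3 |w|=0.3
w8z.png scale 2.5
```

View pics/w8z.png

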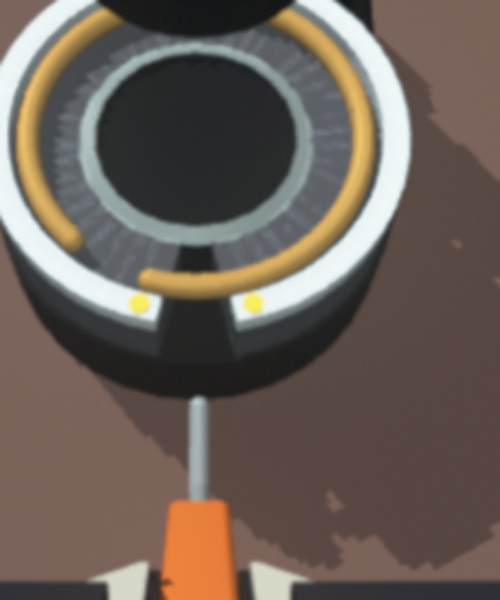

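The hook tip at (279,181) in the full picture lines up with the slot's middle. Next I'll check the microscope fit in this closer view.

Run:
```python
from h import *
import pickle; c,s=pickle.load(open("w8.pkl","rb"))
R=Rot.from_euler('z',MY,degrees=True)
pts=[(-.0631,.011,.061),(-.0631,-.011,.061),(-.0555,.011,.061),(-.0555,-.011,.061),(-.0354,0,.054),(-.036,0,.056),(-.0545,0,.0575),(-.0475,0,.0575)]
print(((proj(c,[R.apply(p)+MIC for p in pts])-[200,20]+.3)*2.5).round(0).tolist())
Rt=Rot.from_euler('xyz',s['tool_rot']); print(((proj(c,s['tool_pos']+Rt.apply(TIP))-[200,20]+.3)*2.5))
```

```text
[[156.0, 323.0], [235.0, 323.0], [156.0, 298.0], [235.0, 298.0], [196.0, 246.0], [196.0, 244.0], [196.0, 300.0], [196.0, 278.0]]
[[201.47349818 404.6260125 ]]
```

```bash
python3 -m crank '[[-0.5,0,1,0.1,0,0.1,0],[-1.1,0,2,0.2,0,0.1,0],[-1.1,0,2,0.2,0,0.1,0],[-1.1,0,2,0.2,0,0.1,0]]' 45
python3 - <<'E'
from h import *
c=read_camera("wrist"); t=tip_now(); print(t)
deltas([tcp_for_tip((-60,t[1],49)),tcp_for_tip((-42,t[1],49))])
crop(c,200,20,400,260,"w9z.png",2.5)
E
```

```text
time: 9.3
tool_pos: [0.5346, -0.1045, 0.1244]
tool_rot: [-3.139, -0.523, 1.072]
contact_force: [-0.5, -0.7, -0.7]
opening: 0.0142
[-90.2773194   -1.04372994  47.517155  ]
[2.69, -0.01, 1.38, -0.04, 0.06, -0.12] |d|=3.0 |w|=0.1
[4.25, -0.01, 2.28, -0.04, 0.06, -0.12] |d|=4.8 |w|=0.1
w9z.png scale 2.5
```

View pics/w9z.png

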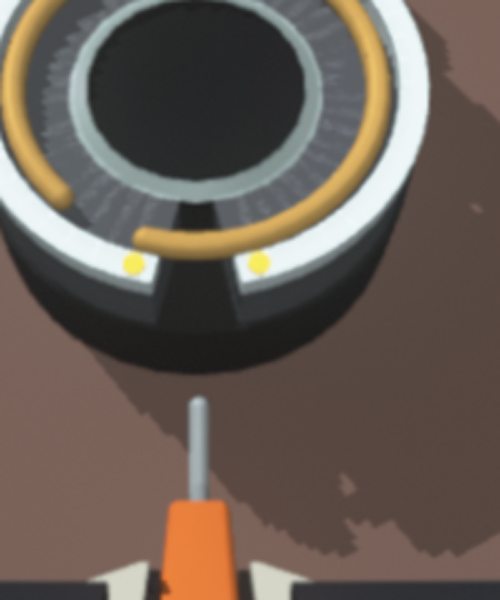

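The hook tip (279,180) is still centred on the slot (about 279). I'll go in level.

```bash
python3 -m crank '[[0.7,0,0.35,0,0,0,0],[1.4,0,0.75,0,0,0,0],[2.1,0,1.1,0,0,0,0],[2.7,0,1.45,0,0,0,0],[2.7,0,1.45,0,0,0,0]]' 45
python3 - <<'E'
from h import *
c=read_camera("wrist"); t=tip_now(); print(t)
deltas([tcp_for_tip((-42,t[1],48))])
crop(c,200,20,400,260,"w10z.png",2.5)
E
```

```text
time: 9.98
tool_pos: [0.5493, -0.0768, 0.1254]
tool_rot: [-3.14, -0.523, 1.074]
contact_force: [-0.1, 0.1, 0.0]
opening: 0.0139
[-59.2792027   -0.7482434   48.30074477]
[1.47, -0.01, 0.89, -0.07, 0.07, -0.08] |d|=1.7 |w|=0.1
w10z.png scale 2.5
```

View pics/w10z.png

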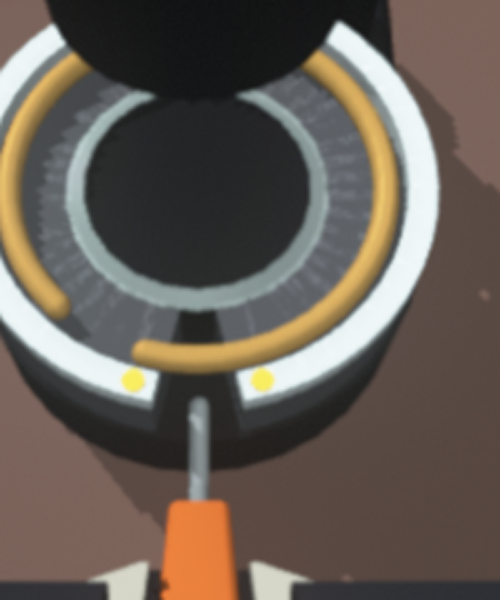

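The tip is inside the slot mouth and centred. I'll go in under the ring.

```bash
python3 -m crank '[[0.5,0,0.3,0,0,0,0],[1.0,0,0.63,0,0,0,0],[1.5,0,0.93,0,0,0,0],[1.5,0,0.93,0,0,0,0],[1.5,0,0.93,0,0,0,0]]' 45
python3 - <<'E'
from h import *
c=read_camera("wrist"); t=tip_now(); print(t, robot.observe()['contact_force'])
crop(c,200,20,400,260,"w11z.png",2.5)
s=read_camera("scene"); crop(s,240,220,340,320,"s11.png")
E
```

```text
time: 10.65
tool_pos: [0.5576, -0.0619, 0.1248]
tool_rot: [-3.14, -0.522, 1.073]
contact_force: [-0.2, -0.5, -0.6]
opening: 0.0135
[-42.01073134  -0.95073565  47.74223937] [ 0.47588962  0.50624156 -0.34322281]
w11z.png scale 2.5
s11.png scale 6.0
```

View pics/w11z.png

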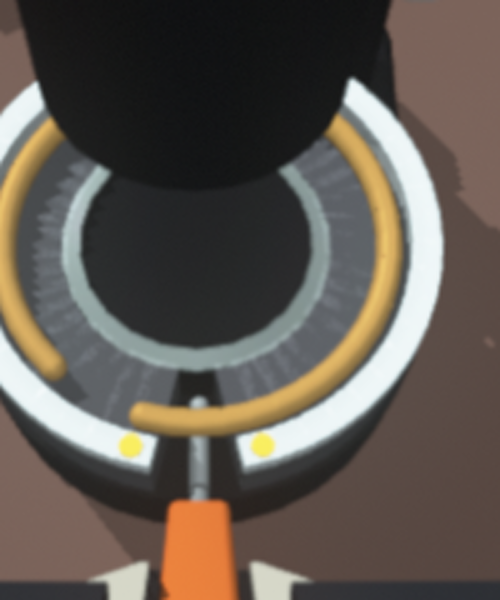

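View pics/s11.png

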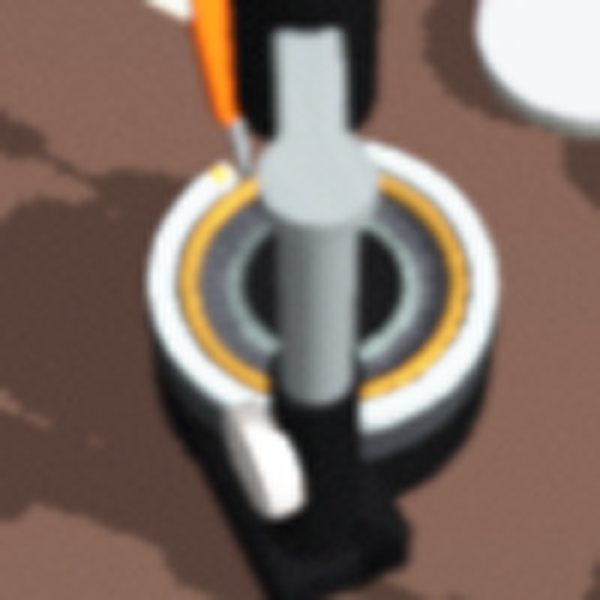

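The tip shows beyond the wire, inside the ring, at (279,181). I'll lift slowly.

```bash
python3 -m crank '[[0.2,0,-0.35,0,0,0,0],[0.45,0,-0.78,0,0,0,0],[0.7,0,-1.2,0,0,0,0],[0.95,0,-1.65,0,0,0,0],[1.2,0,-2.1,0,0,0,0]]' 45
python3 - <<'E'
from h import *
c=read_camera("wrist"); t=tip_now(); print(t, robot.observe()['contact_force'])
crop(c,200,20,400,260,"w12z.png",2.5)
E
```

```text
time: 11.38
tool_pos: [0.5576, -0.062, 0.1494]
tool_rot: [-3.14, -0.522, 1.073]
contact_force: [-0.3, 0.8, -1.1]
opening: 0.0136
[-41.96501887  -1.407012    73.01623204] [ 0.00518927  0.03405101 -0.14021732]
w12z.png scale 2.5
```

View pics/w12z.png

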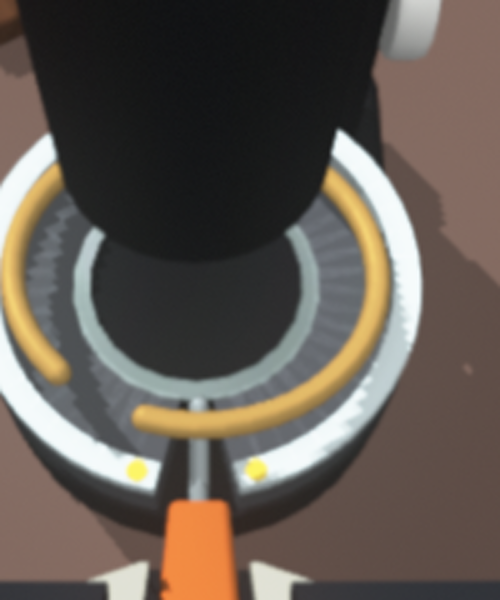

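The wire sits on the hook and its end is raised, with no contact force of note. I'll go on up, then back.

```bash
python3 -m crank '[[0.4,0,-0.7,0,0,0,0],[0.8,0,-1.4,0,0,0,0],[1.0,0,-2.1,0,0,0,0],[1.05,0,-2.9,0,0,0,0],[1.0,0,-3.6,0,0,0,0]]' 45
python3 - <<'E'
from h import *
c=read_camera("wrist"); t=tip_now(); print(t, robot.observe()['contact_force'])
crop(c,160,20,440,260,"w13z.png",2.5)
E
```

```text
time: 12.05
tool_pos: [0.5531, -0.0705, 0.1857]
tool_rot: [-3.14, -0.522, 1.073]
contact_force: [1.0, 0.5, -1.9]
opening: 0.0138
[-52.02461444  -1.66027862 109.28286093] [ 0.53970926 -0.06989451 -0.17602747]
w13z.png scale 2.5
```

View pics/w13z.png

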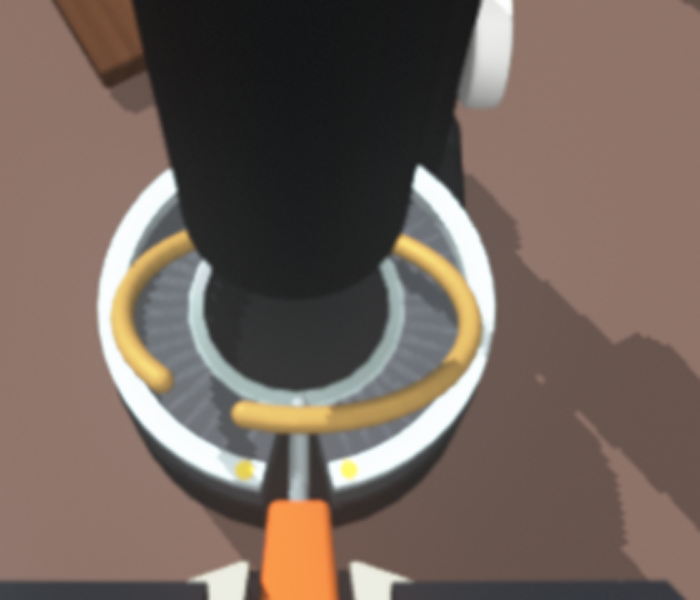

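The ring rides on the hook, tilted, with its far side still on the stage. I'll go on up and back.

```bash
python3 -m crank '[[0.1,0,-1.2,0,0,0,0],[0.0,0,-2.5,0,0,0,0],[-0.1,0,-3.8,0,0,0,0],[-0.3,0,-5.1,0,0,0,0],[-0.5,0,-6.4,0,0,0,0]]' 45
python3 - <<'E'
from h import *
c=read_camera("wrist"); t=tip_now(); print(t, robot.observe()['contact_force'])
crop(c,120,20,440,260,"w14z.png",2.5)
E
```

```text
time: 12.72
tool_pos: [0.5357, -0.1028, 0.2389]
tool_rot: [-3.14, -0.522, 1.073]
contact_force: [1.0, -0.4, -1.9]
opening: 0.0142
[-89.08207719  -2.06517695 163.00752324] [ 1.13936545 -1.02168312 -0.69624496]
w14z.png scale 2.5
```

View pics/w14z.png

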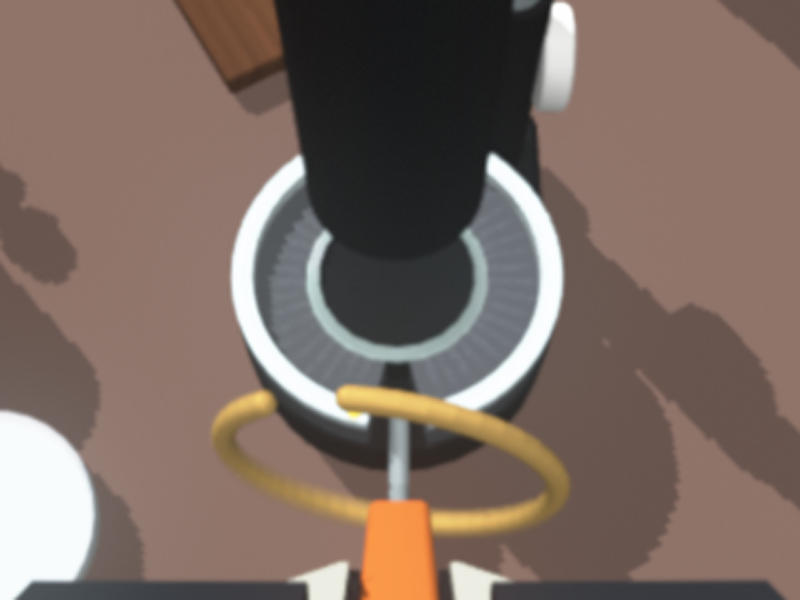

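The ring hangs, but the wire crosses at about (280,182), almost at the hook's tip, held by friction on the slope. I'll lean the hook further up so that it slides towards the bend, before moving on.

Run:
```python
from h import *
t=tip_now(); print(t); deltas([tcp_for_tip(t,l) for l in (33,36,39,42,45)])
s=robot.observe(); print(s['qpos'])
c=read_camera("scene"); crop(c,200,150,340,290,"s14.png")
c=read_camera("top"); crop(c,250,150,370,260,"t14.png")
```

```text
[-89.08207719  -2.06517695 163.00752324]
[-0.55, 0.02, 0.14, 0.09, 3.10, -0.08] |d|=0.6 |w|=3.1
[-1.07, 0.02, 0.30, 0.09, 6.10, -0.08] |d|=1.1 |w|=6.1
[-1.58, 0.02, 0.49, 0.10, 9.10, -0.08] |d|=1.7 |w|=9.1
[-2.09, 0.02, 0.70, 0.10, 12.10, -0.07] |d|=2.2 |w|=12.1
[-2.58, 0.02, 0.94, 0.10, 15.10, -0.07] |d|=2.7 |w|=15.1
[-0.61508322  0.37544109  1.6068784   0.54451685  1.27264225 -0.31123502]
s14.png scale 4.285714285714286
t14.png scale 5.454545454545454
```

View pics/s14.png

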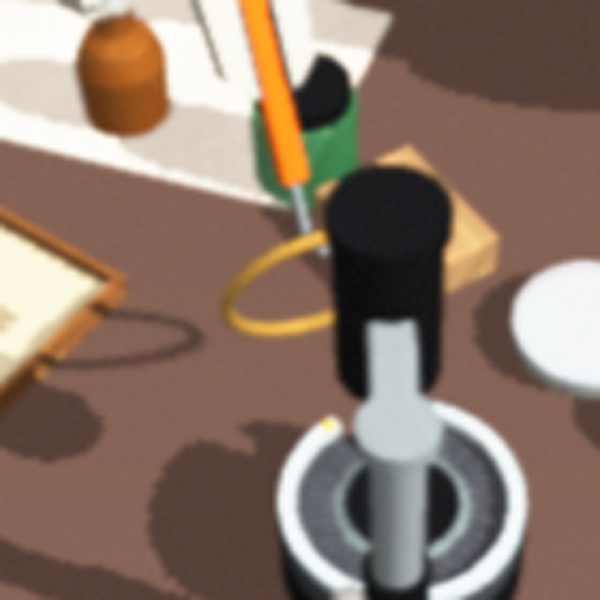

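View pics/t14.png

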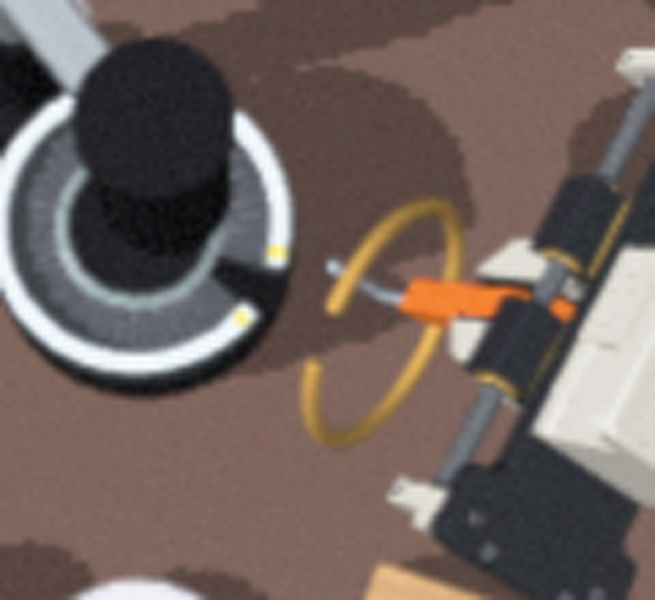

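The top view shows the wire across the hook, roughly 2/3 of the way out from the bend, and the tip clear of it. I'll still lean back for safety.

```bash
python3 -m crank '[[-0.35,0,0.1,0,2,0,0],[-0.7,0,0.2,0,4,0,0],[-1.07,0,0.3,0,6,0,0],[-1.4,0,0.4,0,8,0,0],[-1.75,0,0.55,0,10,0,0]]' 45
python3 - <<'E'
from h import *
t=tip_now(); print(t)
c=read_camera("wrist"); crop(c,120,20,440,260,"w15z.png",2.5)
c=read_camera("top"); crop(c,250,150,370,260,"t15.png")
E
```

```text
time: 13.5
tool_pos: [0.53, -0.1131, 0.2244]
tool_rot: [-3.139, -0.699, 1.072]
contact_force: [-0.6, 0.0, -1.4]
opening: 0.0139
[-87.59931021  -1.01308897 160.87446468]
w15z.png scale 2.5
t15.png scale 5.454545454545454
```

View pics/w15z.png

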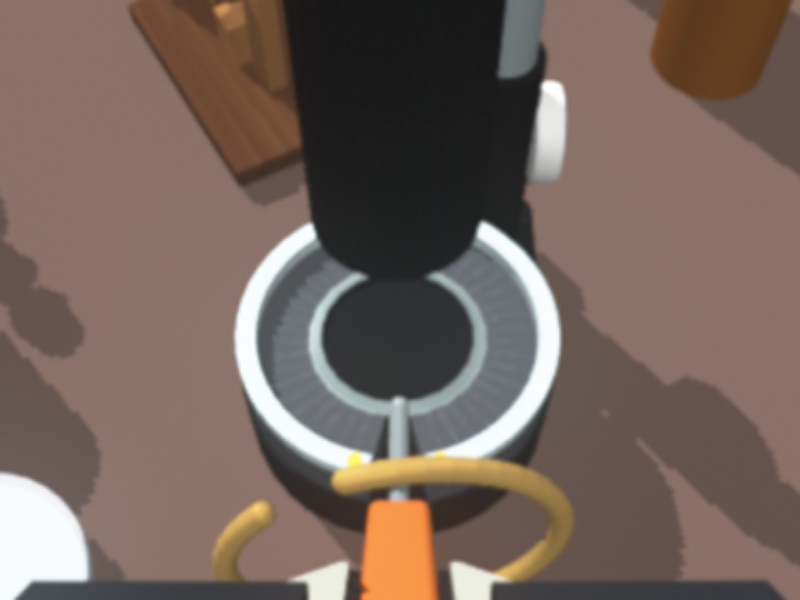

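View pics/t15.png

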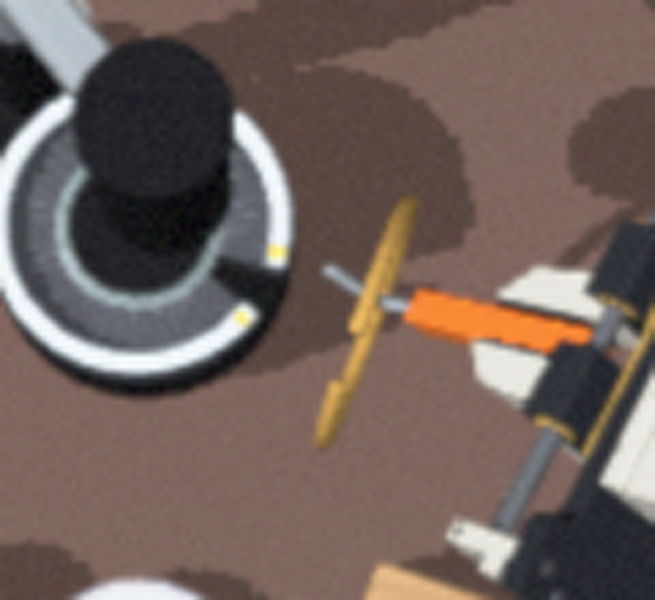

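The wire slid down close to the bend, and the ring hangs upright and steady. I'll plan the carry to the tray with the 40° lean kept.

```bash
cat >> h.py <<'E'
BEND=np.array([.0007,-.0005,.098])
def tcp_for_bend(b,yaw,lean):
    R=toolR(yaw,lean); return np.array(b)-R.apply(BEND),R
def bend_now():
    s=robot.observe();R=Rot.from_euler('xyz',s['tool_rot']); return s['tool_pos']+R.apply(BEND)
E
python3 - <<'E'
from h import *
b0=bend_now(); print(b0)
b1=np.array([.69,-.308,.20])
mid=np.array([.575,-.17,.20])
W=[(b0+[0,-.005,.02],61.4),(b0*.7+mid*.3,58),(b0*.35+mid*.65,52),(mid,45),(mid*.8+b1*.2,38),(mid*.6+b1*.4,31),(mid*.4+b1*.6,24),(mid*.2+b1*.8,17),(b1,10)]
for w in W: print(w[0].round(3),w[1])
deltas([tcp_for_bend(b,y,40) for b,y in W])
E
```

```text
[ 0.55927491 -0.05726507  0.14907982]
[ 0.559 -0.062  0.169] 61.4
[ 0.564 -0.091  0.164] 58
[ 0.569 -0.131  0.182] 52
[ 0.575 -0.17   0.2  ] 45
[ 0.598 -0.198  0.2  ] 38
[ 0.621 -0.225  0.2  ] 31
[ 0.644 -0.253  0.2  ] 24
[ 0.667 -0.28   0.2  ] 17
[ 0.69  -0.308  0.2  ] 10
[0.95, 0.19, -1.82, -0.21, -0.00, -0.09] |d|=2.1 |w|=0.2
[-1.11, 1.61, -2.93, -2.40, 0.00, 2.52] |d|=3.5 |w|=3.5
[-2.36, 3.31, -6.32, -6.25, 0.01, 7.11] |d|=7.5 |w|=9.5
[-3.54, 4.92, -9.64, -10.75, 0.03, 12.47] |d|=11.4 |w|=16.5
[-4.35, 7.52, -10.33, -15.25, 0.04, 17.84] |d|=13.5 |w|=23.5
[-5.09, 10.17, -10.97, -19.75, 0.05, 23.20] |d|=15.8 |w|=30.5
[-5.77, 12.86, -11.56, -24.25, 0.07, 28.56] |d|=18.2 |w|=37.5
[-6.40, 15.61, -12.09, -28.74, 0.08, 33.93] |d|=20.8 |w|=44.5
[-6.97, 18.42, -12.59, -33.24, 0.09, 39.29] |d|=23.4 |w|=51.5
```

```bash
python3 -m crank '[[0.4,0.1,-0.9,-0.1,0,0,0],[0.5,0.3,-1.9,-0.5,0,0.4,0],[-0.3,1.0,-2.8,-1.5,0,1.5,0],[-1.2,1.8,-3.8,-3,0,3.2,0],[-1.9,2.6,-5,-4.5,0,5,0]]' 45
python3 - <<'E'
from h import *
b0=bend_now(); print(b0)
W=[((.569,-.13,.182),52),((.575,-.17,.20),45),((.598,-.198,.2),38)]
deltas([tcp_for_bend(b,y,40) for b,y in W])
c=read_camera("wrist"); crop(c,120,20,440,260,"w16z.png",2.5)
E
```

```text
time: 14.22
tool_pos: [0.5306, -0.1678, 0.2507]
tool_rot: [3.139, -0.697, 0.955]
contact_force: [-0.9, -0.6, -1.4]
opening: 0.0139
[ 0.56704885 -0.11587859  0.17604661]
[-0.42, 0.70, -1.12, -1.59, 0.06, 2.07] |d|=1.4 |w|=2.6
[-1.44, 2.74, -4.32, -6.09, 0.06, 7.43] |d|=5.3 |w|=9.6
[-2.05, 5.48, -4.81, -10.59, 0.05, 12.80] |d|=7.6 |w|=16.6
w16z.png scale 2.5
```

View pics/w16z.png

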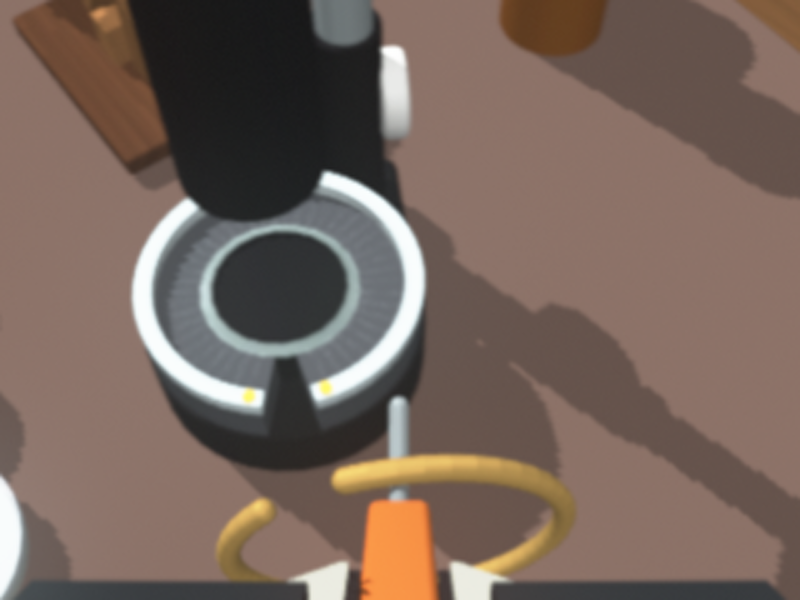

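The ring is steady on the hook, with the wire at about (280,205). I'll go on.

```bash
python3 -m crank '[[-0.5,1,-1.7,-2.2,0,2.7,0],[-1,1.9,-3,-4.2,0,5.1,0],[-1.44,2.8,-4.3,-6.1,0,7.4,0],[-1.8,4.1,-4.6,-8.4,0,10.1,0],[-2.05,5.5,-4.8,-10.6,0,12.8,0]]' 45
python3 - <<'E'
from h import *
b0=bend_now(); print(b0)
W=[((.621,-.225,.2),31),((.644,-.253,.2),24),((.667,-.28,.2),17),((.69,-.308,.2),10)]
deltas([tcp_for_bend(b,y,40) for b,y in W])
E
```

```text
time: 14.9
tool_pos: [0.5489, -0.2372, 0.2748]
tool_rot: [3.141, -0.698, 0.663]
contact_force: [1.1, 0.2, -1.7]
opening: 0.0142
[ 0.59868892 -0.19776096  0.20018279]
[0.08, 2.75, 0.10, -4.44, 0.02, 5.37] |d|=2.8 |w|=7.0
[0.25, 5.61, 0.24, -8.94, 0.02, 10.73] |d|=5.6 |w|=14.0
[0.54, 8.42, 0.49, -13.44, 0.02, 16.09] |d|=8.4 |w|=21.0
[0.85, 11.33, 0.75, -17.94, 0.01, 21.46] |d|=11.4 |w|=28.0
```

```bash
python3 -m crank '[[0,1.8,0,-3,0,3.6,0],[0.1,3.7,0.1,-6,0,7.2,0],[0.25,5.6,0.2,-9,0,10.7,0],[0.4,7.5,0.4,-12,0,14.3,0],[0.55,8.9,0.5,-14.2,0,17,0]]' 45;python3 -m crank '[[0.2,1.4,0.1,-2,0,2.5,0],[0.3,2.6,0.25,-4,0,4.7,0],[0.3,2.6,0.25,-4,0,4.7,0],[0.3,2.6,0.25,-4,0,4.7,0]]' 45
python3 - <<'E'
from h import *
b0=bend_now(); print(b0)
c=read_camera("wrist"); cv2.imwrite("pics/w17.png",c["frame"][:,:,::-1])
t=read_camera("top");crop(t,340,120,500,240,"t17.png")
s=read_camera("scene");crop(s,90,120,250,280,"s17.png")
import pickle; pickle.dump((c,t,s,robot.observe()),open("c17.pkl","wb"))
E
```

```text
time: 15.52
tool_pos: [0.6099, -0.3022, 0.2743]
tool_rot: [-3.141, -0.698, 0.276]
contact_force: [-0.1, 0.4, -1.6]
opening: 0.0137
time: 16.02
tool_pos: [0.6204, -0.3252, 0.2742]
tool_rot: [3.141, -0.698, 0.173]
contact_force: [0.0, 0.6, -1.5]
opening: 0.0138
[ 0.68281292 -0.31385166  0.19956868]
t17.png scale 5.0
s17.png scale 3.75
```

View pics/w17.png

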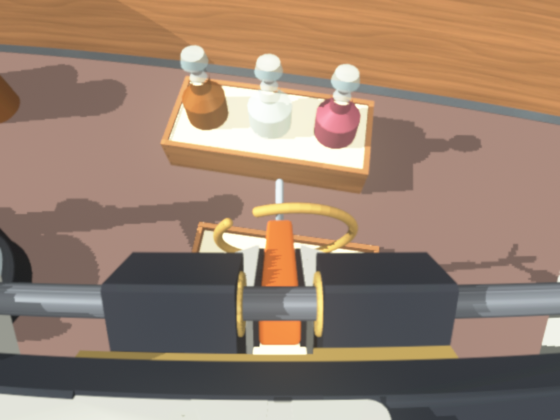

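View pics/t17.png

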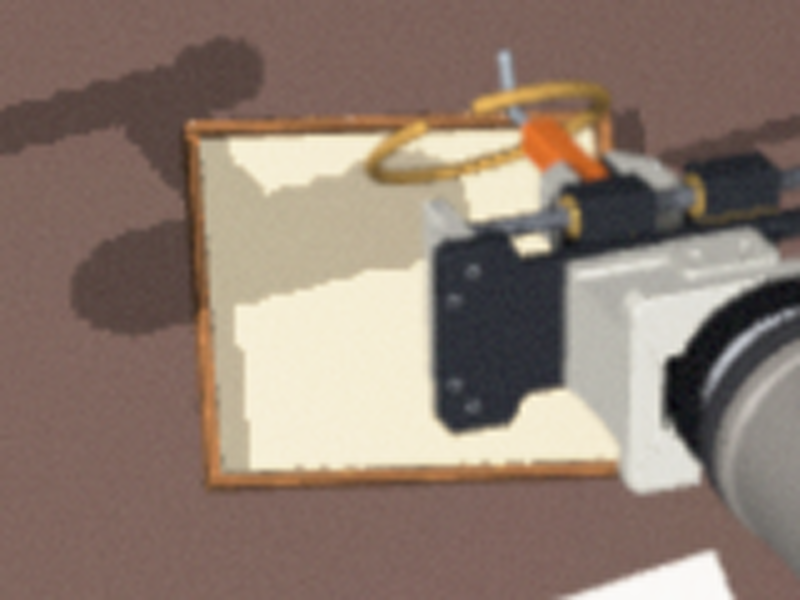

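View pics/s17.png

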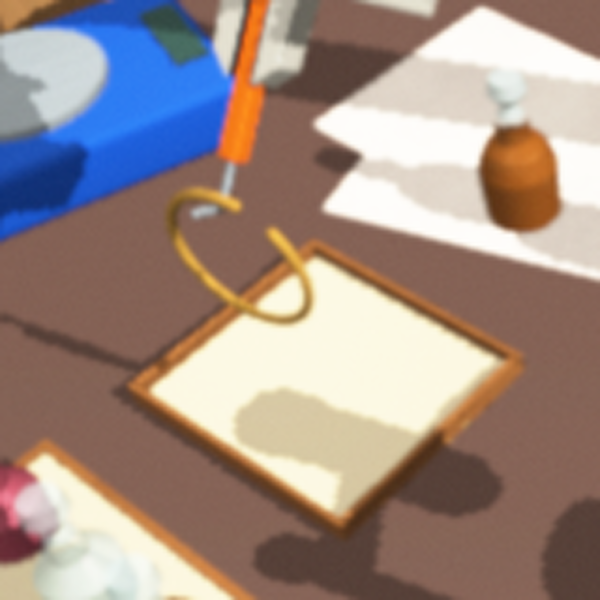

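The ring hangs over the tray. In the wrist view the tray's far corners are at about (203,227) and (377,247).

Run:
```python
from h import *
import pickle; c,t,s,st=pickle.load(open("c17.pkl","rb"))
print(atz(c,(202.5,226.5),.018),atz(c,(377.5,247),.018))
k=3.75
for p in [(315,243),(523,355),(343,528),(130,385)]: print(atz(s,np.array(p)/k+[90,120]-.4,.018).round(4))
R=[((.70,-.311,.16),10,40),((.70,-.311,.115),10,40),((.70,-.311,.108),10,40)]
print(st['qpos']); deltas([tcp_for_bend(*r) for r in R])
```

```text
[ 0.72925982 -0.21436612  0.018     ] [ 0.73939294 -0.41769264  0.018     ]
[ 0.5648 -0.422   0.018 ]
[ 0.5563 -0.2139  0.018 ]
[ 0.7368 -0.2075  0.018 ]
[ 0.7418 -0.4205  0.018 ]
[-0.82998047  0.44143842  1.48879593  0.73764366  0.93530635  0.19987288]
[-1.22, 0.02, 4.16, 0.10, 0.02, -0.07] |d|=4.3 |w|=0.1
[-4.12, 0.01, 7.60, 0.10, 0.02, -0.07] |d|=8.6 |w|=0.1
[-4.57, 0.01, 8.14, 0.10, 0.02, -0.07] |d|=9.3 |w|=0.1
```

```bash
python3 -m crank '[[-0.6,0,2,0,0,0,0],[-1.22,0,4.1,0,0,0,0],[-2.2,0,5.3,0,0,0,0],[-3.2,0,6.5,0,0,0,0],[-4.1,0,7.6,0,0,0,0]]' 45;python3 -m crank '[[0,0,0,0,0,0,0],[0,0,0,0,0,0,0],[0,0,0,0,0,0,0]]' 45
python3 - <<'E'
from h import *
print(bend_now())
c=read_camera("wrist"); crop(c,150,120,410,290,"w18.png",3)
s=read_camera("scene");crop(s,90,120,250,280,"s18.png")
t=read_camera("top");crop(t,340,120,500,240,"t18.png")
E
```

```text
time: 16.8
tool_pos: [0.6376, -0.3226, 0.1884]
tool_rot: [3.141, -0.697, 0.172]
contact_force: [0.3, 0.1, -0.9]
opening: 0.0139
time: 17.18
tool_pos: [0.638, -0.3229, 0.1907]
tool_rot: [3.139, -0.699, 0.174]
contact_force: [0.4, 0.1, -1.3]
opening: 0.0141
[ 0.70056641 -0.31173369  0.11616046]
w18.png scale 3
s18.png scale 3.75
t18.png scale 5.0
```

View pics/w18.png

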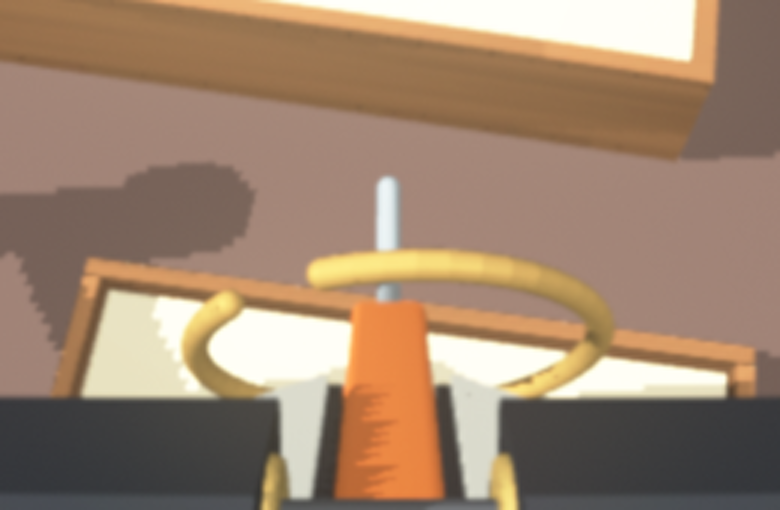

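View pics/s18.png

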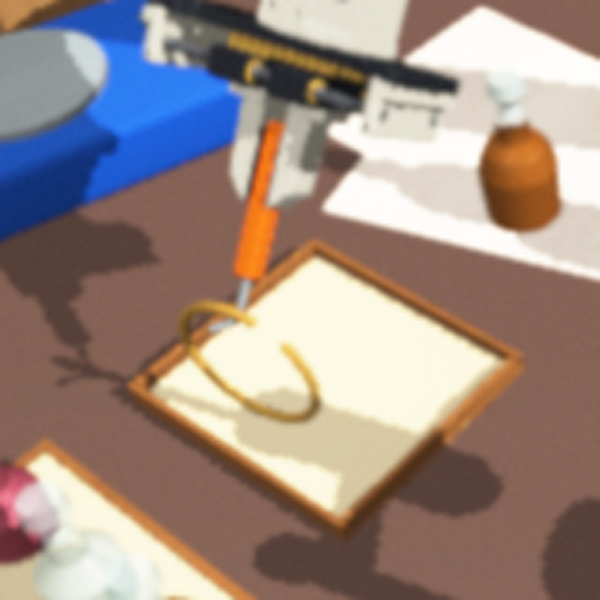

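View pics/t18.png

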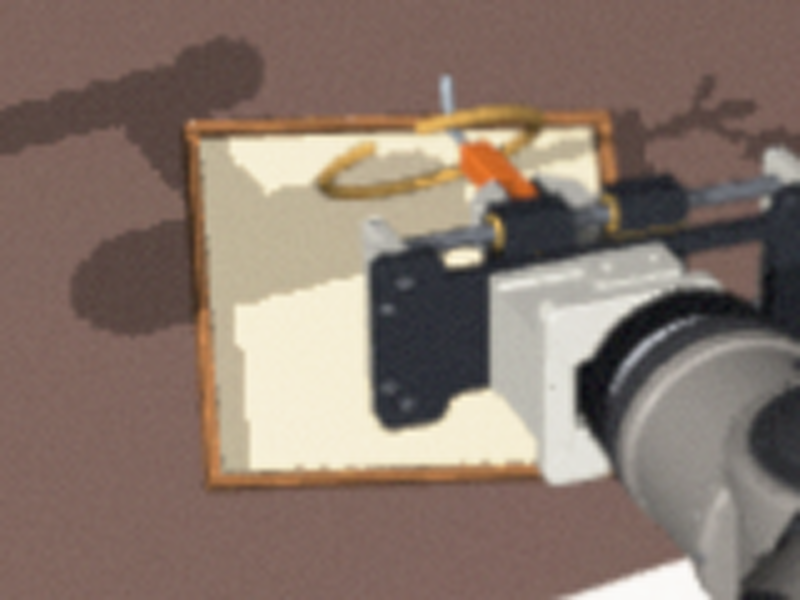

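The ring hangs straight with its bottom just above the floor. I'll lay it down by moving the hook back and down, with the bottom trailing forward.

```bash
cat >> h.py <<'E'
def lay(th,lean,d0=0,dz=0):
    f=np.array([np.cos(np.radians(10)),np.sin(np.radians(10)),0]); b=np.array([.7006,-.3117,0])
    o=Rot.from_euler('y',-lean,degrees=True).apply([.006,0,.004]); o0=Rot.from_euler('y',-40,degrees=True).apply([.006,0,.004])
    x=-.102*np.sin(np.radians(th))-o[0]+o0[0]+d0; z=.0095+.102*np.cos(np.radians(th))-o[2]+dz
    p=b+x*f; p[2]=z; return tcp_for_bend(p,10,lean)
E
python3 - <<'E'
from h import *
deltas([lay(8,40),lay(15,40),lay(22,39),lay(30,38),lay(37,37)])
E
```

```text
[-1.85, 0.05, 0.03, 0.16, -0.01, -0.04] |d|=1.9 |w|=0.2
[-2.95, 0.06, -0.56, 0.16, -0.01, -0.04] |d|=3.0 |w|=0.2
[-3.94, 0.06, -1.03, 0.16, -1.01, -0.05] |d|=4.1 |w|=1.0
[-5.16, 0.06, -1.38, 0.16, -2.01, -0.05] |d|=5.3 |w|=2.0
[-6.23, 0.06, -1.53, 0.16, -3.01, -0.05] |d|=6.4 |w|=3.0
```

```bash
python3 -m crank '[[-1.2,0,0.1,0,0,0,0],[-2.1,0,-0.1,0,0,0,0],[-2.9,0,-0.5,0,0,0,0],[-3.5,0,-0.8,0,-0.5,0,0],[-4.1,0,-1.05,0,-1,0,0]]' 45
python3 - <<'E'
from h import *
print(bend_now())
deltas([lay(30,38),lay(37,37),lay(45,35),lay(52,33),lay(60,31)])
c=read_camera("wrist"); crop(c,150,120,410,290,"w19.png",3)
s=read_camera("scene");crop(s,90,120,250,280,"s19.png")
E
```

```text
time: 17.95
tool_pos: [0.5999, -0.3295, 0.1718]
tool_rot: [3.14, -0.68, 0.173]
contact_force: [-0.2, 0.1, -1.3]
opening: 0.0136
[ 0.66107025 -0.31846108  0.09608516]
[-1.02, 0.05, -0.30, 0.16, -0.97, -0.07] |d|=1.1 |w|=1.0
[-2.10, 0.05, -0.43, 0.16, -1.97, -0.07] |d|=2.1 |w|=2.0
[-3.19, 0.05, -0.39, 0.16, -3.97, -0.07] |d|=3.2 |w|=4.0
[-4.09, 0.05, -0.17, 0.16, -5.97, -0.07] |d|=4.1 |w|=6.0
[-5.12, 0.05, 0.26, 0.16, -7.97, -0.08] |d|=5.1 |w|=8.0
w19.png scale 3
s19.png scale 3.75
```

View pics/w19.png

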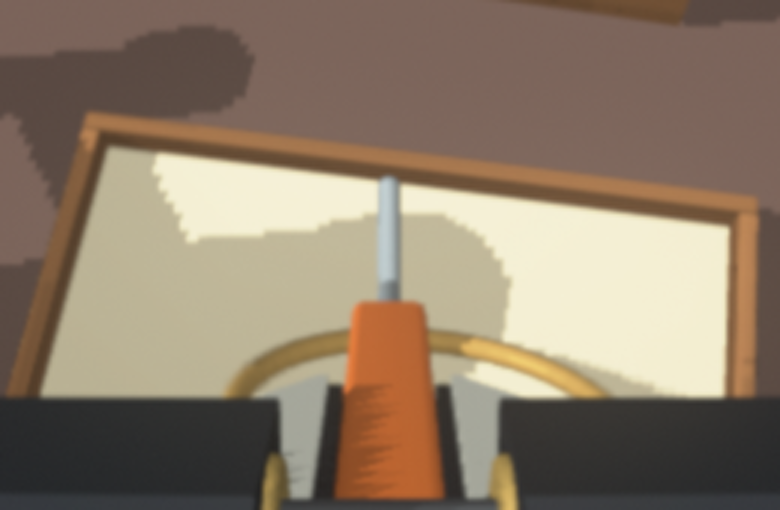

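View pics/s19.png

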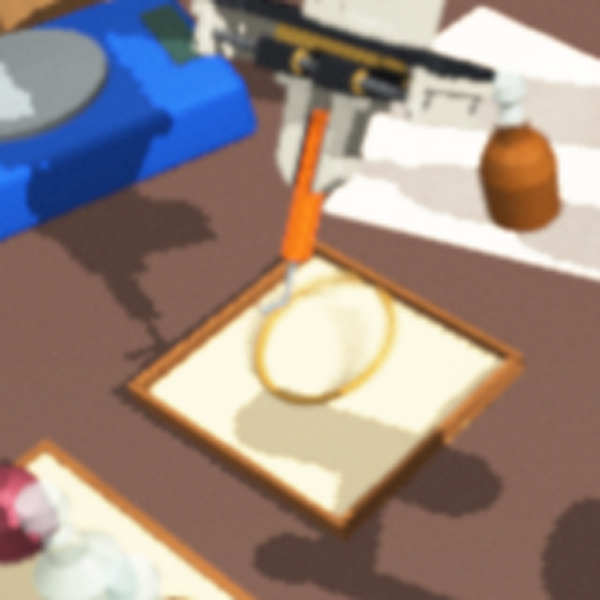

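The wire no longer crosses the hook in the wrist view, so I'll look more closely before moving.

Run:
```python
from h import *
import pickle
s=read_camera("scene");crop(s,145,175,215,235,"s20.png",10)
t=read_camera("top");crop(t,365,125,485,225,"t20.png",6)
c=read_camera("wrist"); cv2.imwrite("pics/w20.png",c["frame"][:,:,::-1]); print(robot.observe()['contact_force'])
pickle.dump((c,t,s,robot.observe()),open("c20.pkl","wb"))
```

```text
s20.png scale 10
t20.png scale 6
[-0.46759483  0.14232763 -0.83335375]
```

View pics/s20.png

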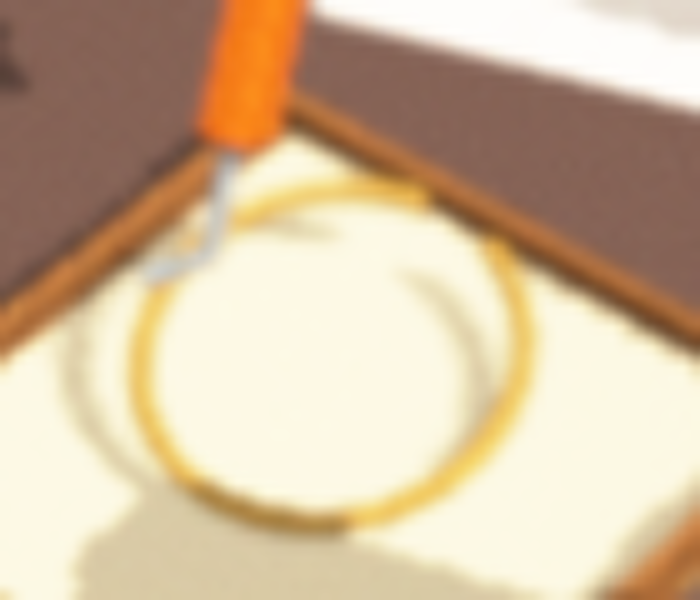

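View pics/t20.png

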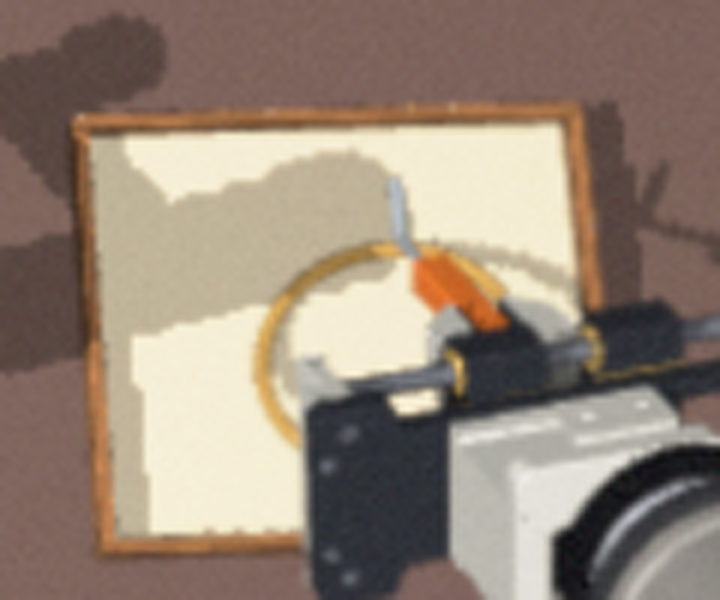

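View pics/w20.png

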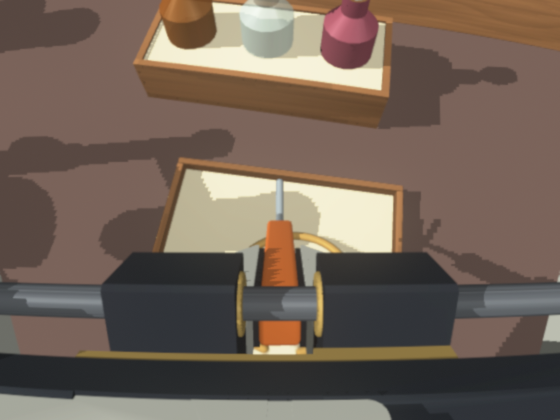

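The ring is off its seat in the hook and leaning on something. In the scene crop its open end is at the upper right (425,195) and (495,243), and the shadows show it raised. I'll fit its 3D pose.

```bash
cat > fitring.py <<'E'
from h import *
import pickle,sys
from scipy.optimize import least_squares
def fit(obs,x0s):
    # obs: list of (cam, Nx2 px). params centre, normal (two angles)
    def circ(v):
        c=v[:3]; n=Rot.from_rotvec([v[3],v[4],0])
        a=np.linspace(0,2*np.pi,361)
        return c+n.apply(np.c_[.051*np.cos(a),.051*np.sin(a),0*a])
    def res(v):
        r=[]
        P=circ(v)
        for cam,px in obs:
            q=proj(cam,P)
            for p in px:
                d=q-p; i=np.argmin((d**2).sum(1)); t=q[(i+1)%360]-q[i-1]; nn=np.array([-t[1],t[0]])/np.linalg.norm(t); r.append(d[i]@nn)
        return np.array(r)
    best=None
    for x0 in x0s:
        f=least_squares(res,x0,loss='soft_l1',diff_step=1e-4,x_scale=[.01,.01,.01,.1,.1])
        n=Rot.from_rotvec([f.x[3],f.x[4],0]).apply([0,0,1])
        P=circ(f.x); print("cost %.3f c %s n %s tilt %.1f zmin %.4f@%s zmax %.4f@%s"%(f.cost,f.x[:3].round(4),n.round(3),np.degrees(np.arccos(n[2])),P[:,2].min(),P[P[:,2].argmin()].round(3),P[:,2].max(),P[P[:,2].argmax()].round(3)))
        if best is None or f.cost<best[0]: best=(f.cost,f.x,f.fun)
    return best
E
python3 - <<'E'
from fitring import *
c,t,s,st=pickle.load(open("c20.pkl","rb"))
S=np.array([(425,195),(350,188),(290,200),(245,215),(155,290),(140,350),(155,430),(195,490),(260,520),(340,522),(420,498),(480,450),(518,390),(528,330),(515,270),(495,243)])/10+[145,175]-.45
T=np.array([(385,250),(340,263),(300,292),(270,330),(262,370),(270,405),(292,438),(440,248),(480,268),(500,285)])/6+[365,125]-.42
for o in ([(s,S)],[(s,S),(t,T)],):
    b=fit(o,[[.63,-.33,.04,a,bb] for a in (-.5,0,.5) for bb in(-.5,0,.5)]); print(b[2].round(1))
print("bend",bend_now())
E
```

```text
cost 0.537 c [ 0.6382 -0.3169  0.0425] n [0.157 0.162 0.974] tilt 13.1 zmin 0.0310@[ 0.673 -0.281  0.031] zmax 0.0540@[ 0.604 -0.353  0.054]
cost 0.537 c [ 0.6382 -0.3169  0.0425] n [0.157 0.162 0.974] tilt 13.1 zmin 0.0310@[ 0.673 -0.281  0.031] zmax 0.0540@[ 0.604 -0.353  0.054]
cost 0.537 c [ 0.6382 -0.3169  0.0425] n [0.157 0.162 0.974] tilt 13.1 zmin 0.0310@[ 0.673 -0.281  0.031] zmax 0.0540@[ 0.604 -0.353  0.054]
cost 0.537 c [ 0.6382 -0.3169  0.0425] n [0.157 0.162 0.974] tilt 13.1 zmin 0.0310@[ 0.673 -0.281  0.031] zmax 0.0540@[ 0.604 -0.353  0.054]
cost 0.537 c [ 0.6382 -0.3169  0.0425] n [0.157 0.162 0.974] tilt 13.1 zmin 0.0310@[ 0.673 -0.281  0.031] zmax 0.0540@[ 0.604 -0.353  0.054]
cost 0.537 c [ 0.6382 -0.3169  0.0425] n [0.157 0.162 0.974] tilt 13.1 zmin 0.0310@[ 0.673 -0.281  0.031] zmax 0.0540@[ 0.604 -0.353  0.054]
cost 0.538 c [ 0.6388 -0.3154  0.041 ] n [0.45  0.864 0.227] tilt 76.9 zmin -0.0087@[ 0.645 -0.305 -0.009] zmax 0.0907@[ 0.633 -0.325  0.091]
cost 0.538 c [ 0.6389 -0.3154  0.041 ] n [0.45  0.864 0.227] tilt 76.9 zmin -0.0087@[ 0.645 -0.305 -0.009] zmax 
[... 997 characters left out ...]
 n [0.169 0.241 0.956] tilt 17.1 zmin 0.0099@[ 0.657 -0.291  0.01 ] zmax 0.0399@[ 0.601 -0.371  0.04 ]
cost 3.503 c [ 0.629  -0.3312  0.0249] n [0.169 0.241 0.956] tilt 17.1 zmin 0.0099@[ 0.657 -0.291  0.01 ] zmax 0.0399@[ 0.601 -0.371  0.04 ]
cost 3.503 c [ 0.629  -0.3312  0.0249] n [0.169 0.241 0.956] tilt 17.1 zmin 0.0099@[ 0.657 -0.291  0.01 ] zmax 0.0399@[ 0.601 -0.371  0.04 ]
cost 3.505 c [ 0.629  -0.3312  0.0249] n [0.166 0.243 0.956] tilt 17.1 zmin 0.0099@[ 0.656 -0.291  0.01 ] zmax 0.0399@[ 0.602 -0.372  0.04 ]
[-0.3  0.3  0.7  0.3 -0.8 -0.4 -0.1 -0.7 -0.3  0.3  0.4  0.6  0.3  0.
 -0.4 -0.3  0.7  0.7  0.6 -0.5 -1.  -1.  -0.7 -0.5 -0.4 -0.5]
bend [ 0.66155114 -0.31810154  0.09590289]
```

Run:
```python
from h import *
import pickle
s0=read_camera("scene");s=read_camera("scene");crop(s,145,175,215,235,"s21.png",10)
print(np.abs(s0["frame"].astype(int)-s["frame"]).max())
t=read_camera("top");crop(t,365,125,485,225,"t21.png",6)
pickle.dump((t,s,robot.observe()),open("c21.pkl","wb")); print(robot.observe()['time'])
```

```text
s21.png scale 10
39
t21.png scale 6
18.35
```

View pics/s21.png

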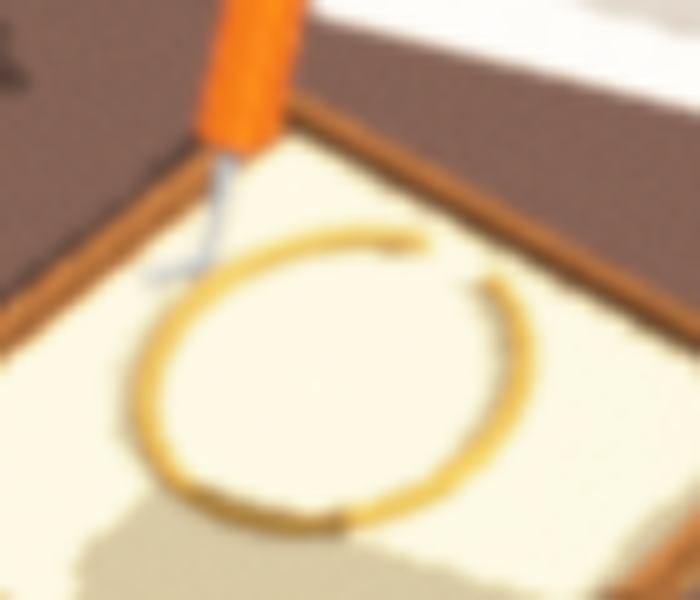

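View pics/t21.png

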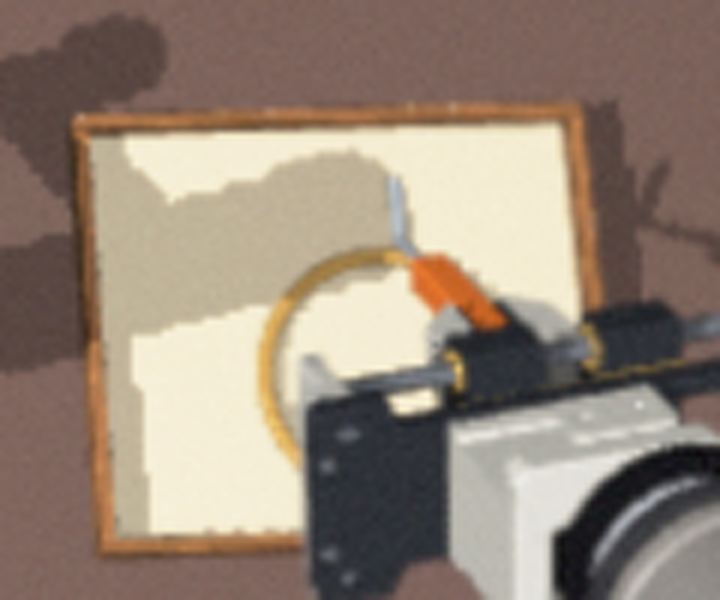

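The ring had toppled over and now seems to lie on the tray floor. I'll let it settle and fit its pose again.

```bash
python3 -m crank '[[0.5,0,-2,0,0,0,0],[1,0,-4,0,0,0,0],[1.5,0,-7,0,0,0,0],[2,0,-10,0,0,0,0],[2,0,-12,0,0,0,0]]' 45;python3 - <<'E'
from fitring import *
s=read_camera("scene");crop(s,145,175,215,235,"s22.png",10)
t=read_camera("top");crop(t,365,125,485,225,"t22.png",6)
pickle.dump((t,s,robot.observe()),open("c22.pkl","wb")); print(robot.observe()['time'])
E
```

```text
time: 18.98
tool_pos: [0.5403, -0.3399, 0.2803]
tool_rot: [3.136, -0.682, 0.175]
contact_force: [0.3, -0.0, -0.0]
opening: 0.0136
s22.png scale 10
t22.png scale 6
19.075
```

View pics/s22.png

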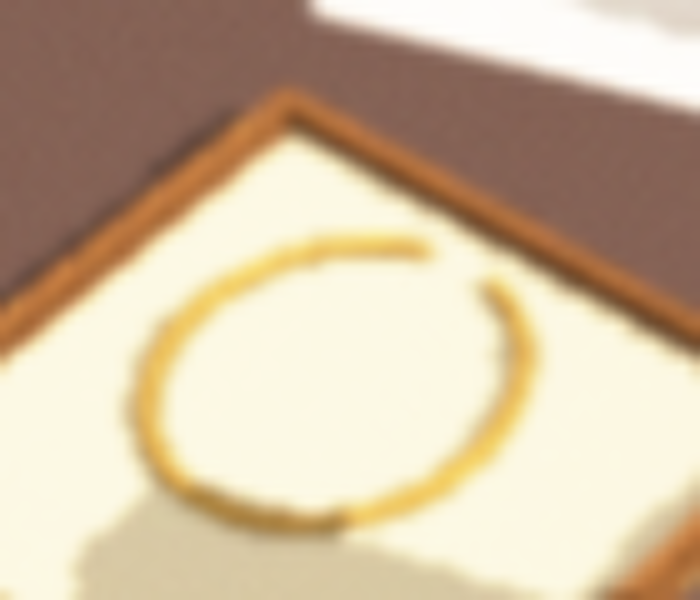

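View pics/t22.png

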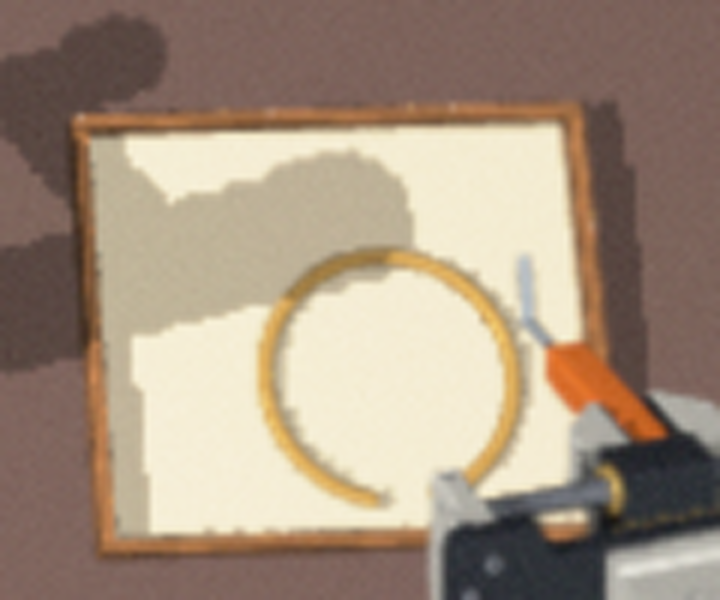

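The ring lies flat, about 20 mm from the tray centre in each axis (ring centre ≈ (391,378) and tray centre ≈ (342,329) in the 6x crop). A numeric check comes next, then the return path.

Run:
```python
from fitring import *
t,s,st=pickle.load(open("c22.pkl","rb"))
S=np.array([(425,248),(370,243),(310,250),(240,280),(180,325),(148,385),(155,440),(195,492),(260,520),(340,522),(430,490),(495,425),(525,360),(515,305),(490,285)])/10+[145,175]-.45
T=np.array([(391,258),(340,268),(295,302),(268,350),(268,400),(290,450),(330,487),(380,501),(460,285),(500,330),(514,380),(505,430),(472,475)])/6+[365,125]-.42
for o in ([(s,S)],[(t,T)],[(s,S),(t,T)]): fit(o,[[.63,-.33,.01,0.02,0.02]])
deltas([((.45,-.20,.32),toolR(40,30)),((.43,-.02,.32),toolR(65,30))])
```

```text
cost 0.396 c [ 0.6274 -0.3381  0.0083] n [0.01  0.005 1.   ] tilt 0.6 zmin 0.0077@[ 0.674 -0.317  0.008] zmax 0.0089@[ 0.581 -0.359  0.009]
cost 0.142 c [ 0.6291 -0.3371 -0.0096] n [-0.037  0.056  0.998] tilt 3.8 zmin -0.0130@[ 0.601 -0.295 -0.013] zmax -0.0062@[ 0.658 -0.379 -0.006]
cost 7.198 c [ 0.6263 -0.3338  0.0093] n [-0.009  0.025  1.   ] tilt 1.5 zmin 0.0079@[ 0.609 -0.286  0.008] zmax 0.0106@[ 0.644 -0.382  0.011]
[-2.51, -15.35, -7.26, 17.38, -8.80, -24.76] |d|=17.2 |w|=31.5
[-1.61, -33.43, -6.65, 31.56, -8.23, -45.38] |d|=34.1 |w|=55.9
```

The ring is flat, with its wire centre about 9 mm high and its centre about 20 mm off the tray's. Now I'll take the pick back.

```bash
python3 -m crank '[[-0.6,-4,-2,4.5,-2.2,-6.2,0],[-1.2,-8,-4,9,-4.5,-12.5,0],[-2,-12,-6,13,-6.6,-18.6,0],[-2.5,-15.4,-7.3,17.4,-8.8,-24.8,0],[-2.2,-21,-7,22,-8.6,-31,0]]' 45
python3 - <<'E'
from h import *
deltas([((.43,-.02,.32),toolR(65,30)),((.44,.15,.32),toolR(85,30)),((.54,.25,.30),toolR(90.9,30))])
E
```

```text
time: 19.7
tool_pos: [0.4447, -0.1427, 0.3178]
tool_rot: [-3.133, -0.527, 0.833]
contact_force: [1.6, -0.2, -0.6]
opening: 0.0136
[7.10, -9.31, 3.96, 8.16, -0.24, -14.95] |d|=12.4 |w|=17.0
[18.56, -19.94, 10.71, 18.20, -0.31, -32.25] |d|=29.3 |w|=37.0
[29.76, -19.20, 19.53, 21.16, -0.33, -37.35] |d|=40.4 |w|=42.9
```

```bash
python3 -m crank '[[3.5,-4.7,2,4,0,-7.5,0],[7,-9.3,4,8,0,-15,0],[11,-13,6,11.5,0,-21,0],[15,-16.5,8.5,15,0,-26.5,0],[18.5,-20,10.7,18.2,0,-32,0]]' 45
python3 - <<'E'
from h import *
deltas([((.44,.15,.32),toolR(85,30)),((.54,.25,.29),toolR(90.9,30)),((.6405,.30,.22),toolR(90.9,30))])
E
```

```text
time: 20.32
tool_pos: [0.4399, 0.1519, 0.3195]
tool_rot: [-3.14, -0.53, 1.48]
contact_force: [0.9, -0.5, 0.3]
opening: 0.0139
[-0.13, 0.02, -0.14, 0.01, -0.38, -0.16] |d|=0.2 |w|=0.4
[7.72, 9.09, 7.93, 2.98, -0.38, -5.26] |d|=14.3 |w|=6.1
[9.26, 18.66, 16.93, 2.98, -0.38, -5.26] |d|=26.8 |w|=6.1
```

```bash
python3 -m crank '[[3,4,3,1,-0.1,-2,0],[6,8,6.5,2,-0.3,-4,0],[8,12,10,3,-0.4,-5.3,0],[9,16,13.5,3,-0.4,-5.3,0],[9.2,18.6,16.9,3,-0.4,-5.3,0]]' 45
python3 - <<'E'
from h import *
G=np.array([.6408,.2478,.1115]); R=Rot.from_euler('xyz',[-3.138,-.524,1.587]); x=R.apply([1,0,0]);z=R.apply([0,0,1])
deltas([(G+.07*x-.001*z,R)]); print(robot.observe()['tool_pos'])
E
```

```text
time: 20.95
tool_pos: [0.6417, 0.298, 0.2182]
tool_rot: [-3.141, -0.523, 1.584]
contact_force: [0.1, -0.9, -0.1]
opening: 0.0136
[-2.68, -0.17, 6.63, 0.25, 0.05, -0.14] |d|=7.1 |w|=0.3
[0.64172234 0.29804128 0.21817659]
```

```bash
python3 -m crank '[[-0.5,-0.1,2,0.2,0,-0.1,0],[-1.2,-0.17,4.2,0.2,0,-0.1,0],[-2,-0.17,6,0.2,0,-0.1,0],[-2.68,-0.17,6.6,0.2,0,-0.1,0],[-2.68,-0.17,6.6,0.2,0,-0.1,0]]' 45; python3 -m crank '[[0,0,0,0,0,0,0]]'
python3 - <<'E'
from h import *
G=np.array([.6408,.2478,.1115]); R=Rot.from_euler('xyz',[-3.138,-.524,1.587]); x=R.apply([1,0,0]);z=R.apply([0,0,1])
deltas([(G+.07*x-.001*z,R),(G-.001*z,R)]); 
c=read_camera("wrist"); crop(c,200,120,360,360,"w23.png",2.5)
E
```

```text
time: 21.58
tool_pos: [0.6387, 0.3057, 0.1497]
tool_rot: [-3.139, -0.523, 1.585]
contact_force: [0.4, 0.1, -0.2]
opening: 0.0137
time: 21.7
tool_pos: [0.6394, 0.3061, 0.1512]
tool_rot: [3.141, -0.524, 1.587]
contact_force: [-0.3, 0.1, 0.1]
opening: 0.0139
[-0.03, 0.05, 0.42, 0.23, 0.03, -0.02] |d|=0.4 |w|=0.2
[-7.03, 0.05, 0.42, 0.23, 0.03, -0.02] |d|=7.0 |w|=0.2
w23.png scale 2.5
```

View pics/w23.png

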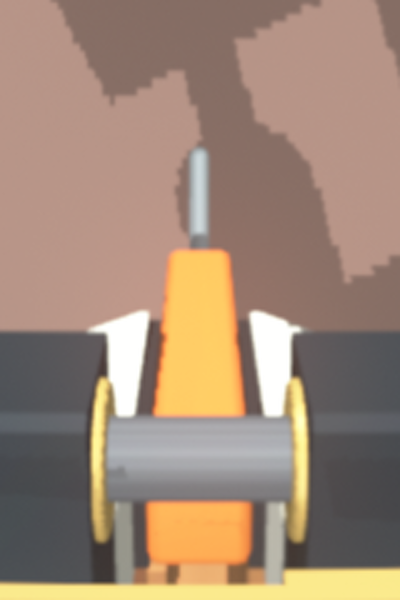

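The pick is unchanged in the grip, with its tip at (279,181). I'll slide it into the rest square to the slope.

```bash
python3 -m crank '[[-1,0.05,0.35,0.2,0,0,0],[-2.5,0.05,0.4,0.2,0,0,0],[-4,0.05,0.4,0.2,0,0,0],[-5,0.05,0.4,0.2,0,0,0],[-5,0.05,0.4,0.2,0,0,0]]' 45
python3 - <<'E'
from h import *
G=np.array([.6408,.2478,.1115]); R=Rot.from_euler('xyz',[-3.138,-.524,1.587]); x=R.apply([1,0,0]);z=R.apply([0,0,1])
deltas([(G-.001*z,R),(G,R)]); 
c=read_camera("wrist"); crop(c,200,120,360,360,"w24.png",2.5)
E
```

```text
time: 22.38
tool_pos: [0.64, 0.2639, 0.1209]
tool_rot: [-3.135, -0.523, 1.584]
contact_force: [-0.6, 0.9, -0.9]
opening: 0.0138
[-1.87, 0.06, -0.09, -0.09, 0.05, -0.15] |d|=1.9 |w|=0.2
[-1.87, 0.06, 0.01, -0.09, 0.05, -0.15] |d|=1.9 |w|=0.2
w24.png scale 2.5
```

View pics/w24.png

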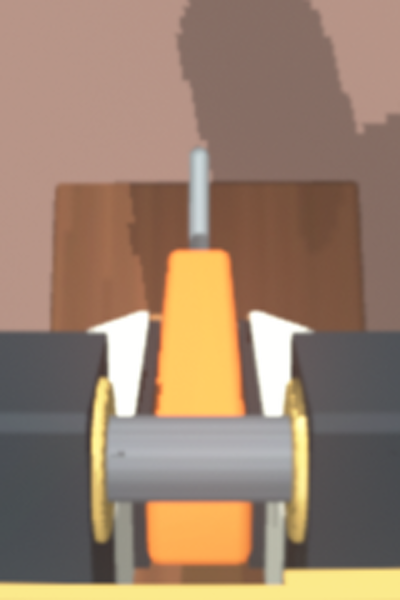

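```bash
python3 -m crank '[[-0.5,0.06,-0.09,0,0,0,0],[-1.1,0.06,-0.09,0,0,0,0],[-1.6,0.06,-0.08,0,0,0,0],[-1.85,0.06,-0.05,0,0,0,0],[-1.85,0.06,0,0,0,0,0]]' 45
python3 - <<'E'
from h import *
G=np.array([.6408,.2478,.1115]); R=Rot.from_euler('xyz',[-3.138,-.524,1.587])
deltas([(G,R)]); 
for i in range(3): print(robot.observe()['contact_force'])
c=read_camera("wrist"); crop(c,200,120,360,360,"w25.png",2.5)
E
```

```text
time: 23.05
tool_pos: [0.6407, 0.2488, 0.1121]
tool_rot: [-3.136, -0.523, 1.586]
contact_force: [-0.3, 1.2, -0.3]
opening: 0.0139
[-0.12, 0.00, 0.00, -0.08, 0.05, -0.07] |d|=0.1 |w|=0.1
[-0.26169469  1.21716371 -0.28351839]
[-0.26169469  1.21716371 -0.28351839]
[-0.26169469  1.21716371 -0.28351839]
w25.png scale 2.5
```

View pics/w25.png

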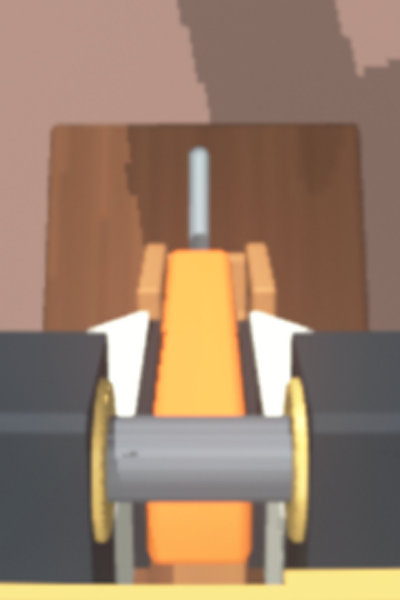

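The handle sits between the cheeks, about 1.5 mm left of the middle. I'll centre it and release.

```bash
python3 -m crank '[[-0.1,0.1,0,0,0,0,0],[-0.1,0.1,0.03,0,0,0,0],[-0.1,0.1,0.03,0,0,0,0.05],[-0.1,0.1,0.03,0,0,0,0.2],[-0.1,0.1,0.03,0,0,0,0.2]]' 5;python3 -m crank '[[0,0,0,0,0,0,0.4],[0,0,0,0,0,0,0.7],[0,0,0,0,0,0,1],[0,0,0,0,0,0,1],[0,0,0,0,0,0,1]]' 20
python3 - <<'E'
from h import *
c=read_camera("wrist"); cv2.imwrite("pics/w26.png",c["frame"][:,:,::-1])
E
```

```text
time: 23.72
tool_pos: [0.6417, 0.2484, 0.1115]
tool_rot: [-3.136, -0.523, 1.586]
contact_force: [0.1, -0.7, 0.6]
opening: 0.0186
time: 24.35
tool_pos: [0.6418, 0.2483, 0.1115]
tool_rot: [-3.136, -0.523, 1.586]
contact_force: [-0.6, -0.3, 0.1]
opening: 0.0638
```

View pics/w26.png

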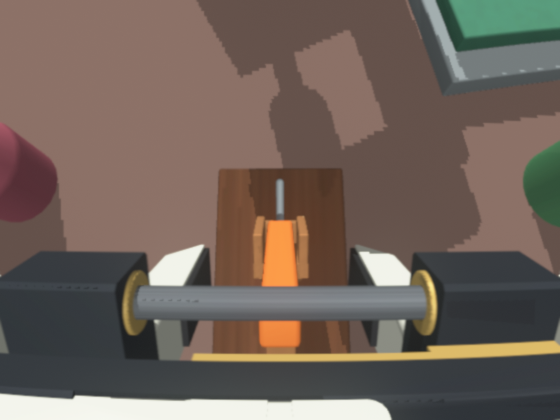

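The pick rests in place between the cheeks, matching the earlier view. I'll back off along the handle and check.

```bash
python3 -m crank '[[0,0,0,0,0,0,1],[0,0,-1,0,0,0,1],[0,0,-4,0,0,0,1],[0,0,-9,0,0,0,1],[0,0,-14,0,0,0,1]]' 20;python3 -m crank '[[0,0,-2,0,0,0,1],[0,0,-2,0,0,0,1],[0,0,-2,0,0,0,1],[0,0,-2,0,0,0,1]]'
python3 - <<'E'
from h import *
c=read_camera("wrist"); crop(c,225,135,340,285,"w27.png",4)
t=read_camera("top");cv2.imwrite("pics/t27.png",t["frame"][:,:,::-1])
s=read_camera("scene");cv2.imwrite("pics/s27.png",s["frame"][:,:,::-1])
g=np.array([.6407,.2974,.027]);R=Rot.from_euler('z',91.1,degrees=True)*Rot.from_euler('y',-30,degrees=True)
print(((proj(c,[g+R.apply(p) for p in [(.022,0,-.004),(.007,.007,.13),(.007,-.007,.13),(-.007,.007,.13),(-.007,-.007,.13)]])-[225,135]+.375)*4).round(0).tolist())
E
```

```text
time: 25.02
tool_pos: [0.6434, 0.1774, 0.2346]
tool_rot: [-3.136, -0.523, 1.586]
contact_force: [0.3, -0.2, 0.6]
opening: 0.0917
time: 25.52
tool_pos: [0.6433, 0.169, 0.2487]
tool_rot: [-3.133, -0.523, 1.585]
contact_force: [0.2, 0.7, -0.1]
opening: 0.0918
w27.png scale 4
[[228.0, 70.0], [189.0, 245.0], [267.0, 245.0], [190.0, 320.0], [266.0, 320.0]]
```

View pics/w27.png

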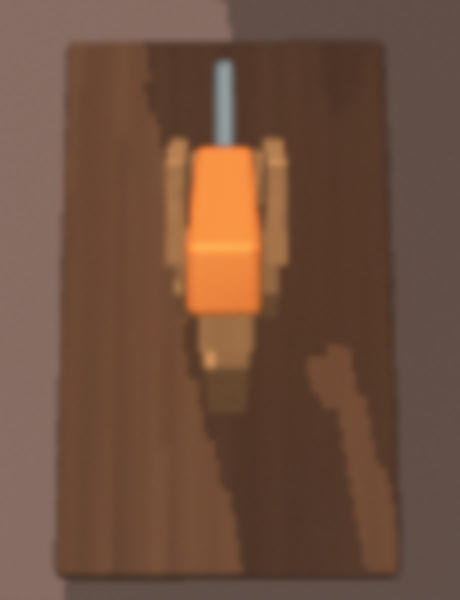

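View pics/t27.png

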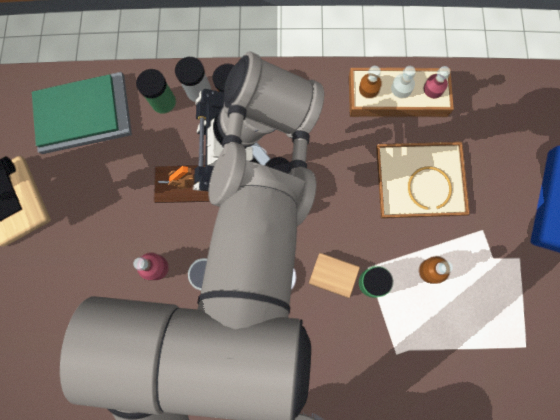

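View pics/s27.png

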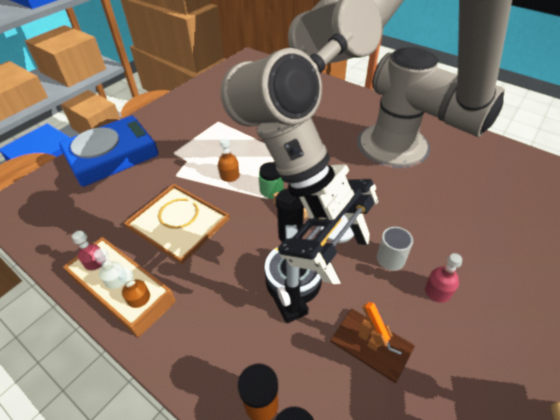

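The pick is back as it was and the ring lies flat in the tray at about (431,187) in the top view. The bystanders look unmoved. I'll rise straight up, clear of everything, and hand in.

```bash
python3 -m crank '[[1.5,0,-2.5,0,0,0,1],[3.5,0,-6,0,0,0,1],[5,0,-8.7,0,0,0,1],[5,0,-8.7,0,0,0,1],[5,0,-8.7,0,0,0,1]]'
python3 - <<'E'
from h import *
s=robot.observe(); print(s['contact_force'],np.abs(s['qvel']).max())
t=read_camera("scene"); crop(t,90,170,440,400,"s28.png",2.2)
print(robot.hand_in())
E
```

```text
time: 26.3
tool_pos: [0.644, 0.1683, 0.3489]
tool_rot: [-3.134, -0.523, 1.585]
contact_force: [0.4, 0.8, -0.7]
opening: 0.0918
[ 0.43904332  0.77937515 -0.7291973 ] 0.014481427105168788
s28.png scale 2.2
the job is handed in; nothing more can be done
None
```

View pics/s28.png

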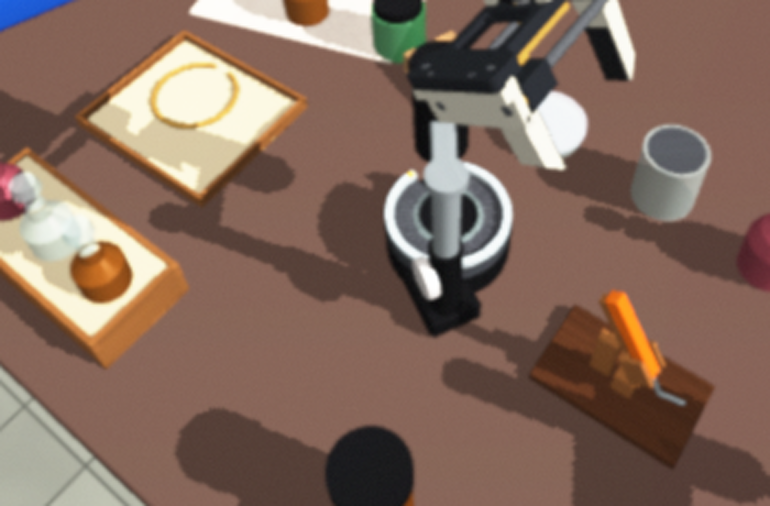

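The job is handed in at about 26 s: the ring lies flat on the tray floor and the pick is back in its rest. However, the ring was not laid down as gently as I planned. I took the pick, hooked the ring through the slot, lifted it out, carried it to the tray and put the pick back.

**Last checks**
- **Ring:** the scene-camera fit gives a tilt of 0.6° and a wire height of about 8 mm. Its centre is about 20 mm from the tray's centre along each axis, inside the limits. The top camera alone gave a 3.8° tilt and an impossible height (below the table). The two cameras together gave 1.5° at about 9 mm, but with a poor fit because they disagree by about 5 mm.
- **Pick:** it sits between the cheeks, and its tip and handle end appear within about 3 mm of where they were predicted.
- **Clearance:** the arm was clear of everything at hand-in. The bystanders look unmoved in the pictures, but I did not measure them.

**What did not go as planned**
- **Drop at the tray:** the ring slipped off the hook early in the laying-down and toppled the last few centimetres to the floor by itself. My rough estimate is that it stayed under 0.9 m/s against the 1.2 m/s limit, but I did not measure the speed.
- **During the lift:** the wire rode close to the hook's tip. I leaned the pick 10° further back so that it slid down to the bend before the carry.

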